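# Change the battery charger over to the second bank

## Task

The battery packs clipped in the charging dock nearer the robot (one dot) are full: press the red STOP key on the charger firmly until it takes, without bearing down on it, then turn the red changeover switch to its middle OFF position, pause there, and with the switch left at OFF pull every pack up out of its catches and lay them all side by side in the blue tray, none on top of another. Then turn the switch on to its stop at the two-dot side and press the green START key firmly until it takes. Leave the other things on the desk where they are.

Things in the scene. Friction and masses are not known exactly. Their poses are not given: they have to be found in the camera images.
- charger: the grey charger, a box 150 (x) x 190 (y) x 60 (z) mm, fixed; origin at the centre of its underside; on its flat top are the changeover switch (at y = -48 mm) and a black membrane keypad (at y = +46 mm)
- stop_key: red STOP membrane key, a flat cap 34 (x) x 40 (y) mm, its top 64.5 mm above the desk; origin at the centre of the cap's underside, 3 mm below its top; at x = -34, y = 46 mm in the charger's frame. It takes when pressed straight down with 6 N or more for 0.3 s (it gives only 1.5 mm, 5 N per mm, then is hard); more than 40 N would damage it
- start_key: green START membrane key, the same size, height and behaviour as STOP; at x = 18, y = 46 mm in the charger's frame
- selector (a joint): angle of the changeover switch about the vertical, rad, counter-clockwise from above: +0.8 (stop) = bank one (one dot, where it starts), 0 = OFF (ring; the grip bar points along the charger's +x), -0.8 (stop) = bank two (two dots). It has a friction of 0.1 N m and stays where it is left; count as OFF within 0.16 rad of 0, as bank two below -0.65
- selector_grip (a point): point on the switch's axis at half the height of its red grip bar, which is 56 mm long, 14 mm thick and 26 mm high (from 71 to 97 mm above the desk) and stands on a black disc of 54 mm; the point's x axis is the bar's long axis, towards its white pointer
- dock: charging dock nearer the robot (one dot), fixed, 156 (x) x 312 (y) mm; origin at the centre of its underside; four bays at y = -112.5, -37.5, 37.5, 112.5 mm with floors 25 mm above the desk; end rails at both x ends rise to 55 mm; blocks 12 mm high and 22 mm wide at x = +-45 to +-62 mm between bays. Sprung rollers at its ends hold each pack; pulled straight up it frees after 20 mm, with up to 20 N
- pack1: black battery pack with an orange band near its -x end, 120 (x) x 45 (y) x 32 (z) mm, about 0.24 kg; origin at the centre of its underside, z up; at the start it lies flat in a dock bay, long axis along the dock's x. Grooves in both ends, 8 to 22 mm above its underside, take the catches. Two or three of the four packs are present, in any bays; the rest read None
- pack2: another battery pack, the same as pack1
- pack3: another battery pack, the same as pack1
- pack4: another battery pack, the same as pack1
- pack1_mid (a point): the middle of pack1 (16 mm above its underside)
- pack2_mid (a point): the middle of pack2 (16 mm above its underside)
- pack3_mid (a point): the middle of pack3 (16 mm above its underside)
- pack4_mid (a point): the middle of pack4 (16 mm above its underside)
- tray: the blue open tray, loose, 0.9 kg, 154 (x) x 256 (y) mm outside, walls 4 mm thick and 20 mm high, floor 4 mm thick; origin at the centre of its underside; it has three dark mats for packs lying along its x at y = -72, 0 and +72 mm
- cleaner: bystander: a clear bottle with a green cap, 56 mm across, 150 mm high; origin at the centre of its underside
- screwdriver: bystander: a screwdriver, 170 mm long, lying on the desk
- board: bystander: a green circuit board, 90 x 70 x 12 mm, lying on the desk; origin at the centre of its underside

How it is judged:
On the way, in this order (a step that is already met when the one before it is completed fails the run):
1. STOP key pressed with at least 6 N for 0.3 s (contact force between stop_key and anything else above 6 N), for 0.3 s.
2. changeover switch at OFF (within 0.16 rad) for 1 s (value of joint selector between -0.16 and 0.16 rad), for 1 s.
3. every pack at rest in the tray, the switch still at OFF (all of step 2 and x of pack1_mid in the frame of tray between -0.016 and 0.016 m and y of pack1_mid in the frame of tray between -0.106 and 0.106 m and z of pack1_mid in the frame of tray between 0 and 0.031 m and linear speed of each of pack1, pack2, pack3, pack4 below 0.03 m/s and x of pack2_mid in the frame of tray between -0.016 and 0.016 m and y of pack2_mid in the frame of tray between -0.106 and 0.106 m and z of pack2_mid in the frame of tray between 0 and 0.031 m and x of pack3_mid in the frame of tray between -0.016 and 0.016 m and y of pack3_mid in the frame of tray between -0.106 and 0.106 m and z of pack3_mid in the frame of tray between 0 and 0.031 m and x of pack4_mid in the frame of tray between -0.016 and 0.016 m and y of pack4_mid in the frame of tray between -0.106 and 0.106 m and z of pack4_mid in the frame of tray between 0 and 0.031 m), for 0.3 s.
4. changeover switch at bank two (below -0.65 rad) (value of joint selector below -0.65 rad), for 0.3 s.
5. START key pressed with at least 6 N for 0.3 s (contact force between start_key and anything else above 6 N), for 0.3 s.
At the end, for the whole second after the job is handed in: every pack present lies at rest inside the tray on its floor (middle within 16 mm of the tray's centre line across x, within 106 mm along y, less than 31 mm above the tray's underside, so not stacked or on the rim), and the changeover switch is at bank two (below -0.65 rad) (x of pack1_mid in the frame of tray between -0.016 and 0.016 m and y of pack1_mid in the frame of tray between -0.106 and 0.106 m and z of pack1_mid in the frame of tray between 0 and 0.031 m and linear speed of each of pack1, pack2, pack3, pack4 below 0.03 m/s and x of pack2_mid in the frame of tray between -0.016 and 0.016 m and y of pack2_mid in the frame of tray between -0.106 and 0.106 m and z of pack2_mid in the frame of tray between 0 and 0.031 m and x of pack3_mid in the frame of tray between -0.016 and 0.016 m and y of pack3_mid in the frame of tray between -0.106 and 0.106 m and z of pack3_mid in the frame of tray between 0 and 0.031 m and x of pack4_mid in the frame of tray between -0.016 and 0.016 m and y of pack4_mid in the frame of tray between -0.106 and 0.106 m and z of pack4_mid in the frame of tray between 0 and 0.031 m and value of joint selector below -0.65 rad); the robot touches nothing.
It fails at once if a membrane key is pressed with more than 40 N (contact force between any of stop_key, start_key and anything else above 40 N).
It fails at once if a pack is lifted out of the dock's catches while the changeover switch is still at bank one (value of joint selector above 0.3 rad and z of any of pack1, pack2, pack3, pack4 in the frame of dock above 0.045 m).
It fails at once if START is pressed (over 4 N) while the changeover switch is not at bank two (contact force between start_key and anything else above 4 N and value of joint selector above -0.6 rad).
It fails at once if a bystander (bottle, screwdriver or circuit board) is moved more than 80 mm (distance of any of cleaner, screwdriver, board from where it was at the start of the episode above 0.08 m).
Of pack1, pack2, pack3, pack4 only 2 to 3 are there at a start; the rules pass over those that are not, and their reading is None.
At some moment in a run one of tray may be knocked a few centimetres aside while the robot is not near it.
Once in a run the grip may slacken for a moment while it holds something.
It also fails if it takes over 210 s, if anything falls off the work surface, if the arm or the gripper's body presses on something with over 40 N, if the wrist force passes 120 N, or if a joint passes its speed limit or range.

## Robot

A 6-joint arm with a two-finger parallel gripper is mounted at the origin on the work surface. World frame = base frame: x ahead of the robot, y to its left, z up, the work surface at z = 0. Lengths are in m, angles in rad, forces in N, time in s.
With the tool pointing down it reaches from about 0.275 to 0.825 m from the base axis. Payload 4.9 kg.
Tool frame: the origin (TCP) lies at the very end of the fingers, on their centre line; the grasp point (between the pads) lies 19 mm behind it (hold_point_z is the distance from the TCP to the grasp point, in m); z points along the fingers, y is the direction in which the jaws open and shut (so a half turn about z gives the same grasp; the last joint's range is limited). The gripper opens to 85 mm and grips with 20 to 120 N. Pads are 22 mm wide; open, the fingers measure 114 mm over their backs; the gripper's body (76 mm by 85 mm) begins 54 mm behind the grasp point. The pads swing forward as they close: fully open they stand 13 mm farther back than shut.
Start: joints at [-1.413, 0.326, -0.193, 1.052, 0, 1.437], TCP at [0.158, -0.527, 0.204] pointing down, gripper open.
Joint ranges: [-2.65, 2.65], [-0.97, 1.79], [-1.3, 1.35], [-1.93, 2.1], [-1.47, 1.37], [-3.14, 3.14]. Speed limits (rad/s): [2.57, 2.57, 3.14, 3.14, 3.14, 3.14].

## Interface

Orientations are given as a rotation vector (axis times angle).
In Python, from bench import * gives the robot as it stands.
- The arm moves only by the tool send_rows, never from a script. Its argument "commands" is one flat list of numbers, 4 for each row, row after row: the shift along the tool's x, y, z in cm, then the turn about the tool's z in degrees. In form: [x, y, z, yaw, x, y, z, yaw, ...]. A call has 1 to 20 rows; each row is the pose to reach, as a shift and turn from the pose measured when the call began, along the tool's axes at that moment; what a row does not reach only later rows make up. A row lasts 1/10 s, in which the tool goes at most 50 mm and 8.59 degrees, less where a joint would pass 70% of its speed; a pose out of reach is approached as far as the arm can. A call with a gripper value outside its range is refused whole. "hand" is the finger opening in cm, from 0 to 8.54, set as the call begins (left out, the last holds). The fingers move at their own pace and stop on an object; "grip_force" is the grip in N (left out, the last holds). Time passes only in rows, so rows that repeat a pose let the fingers close. It gives the time, the measured TCP pose, the force and the opening at its end, in the units of the state.
- get_state(): the state, without advancing time (a new reading comes with each control period).
- snapshot(name): name is "side" or "top" or "wrist"; returns the picture (400x640x3 uint8, red, green, blue); there is no depth.
- camera_model(name): a dict with "camera_matrix" (3x3 intrinsics, pixels), "distortion" ([k1, k2, p1, p2, k3] as OpenCV has them; the pictures are not rectified), "rvec" (rotation vector, rad) and "tvec" (3), from world to camera coordinates, as OpenCV has them; the wrist camera has in their place "hand_eye" (4x4, takes a point from camera to tool coordinates, whose origin is the TCP and whose axes are the flange's). Camera axes: x right, y down, z forward; pixel columns grow to the right and rows downward; lengths in m; the calibration is good to about 2 mm. A picture is of the moment at which its call begins: read the wrist's pose just before it. camera_model takes no time and is no camera call.
- close_job(): hands the job in, once; it reports no verdict.
The state is a dict: "time": time; "joint_positions": joint angles; "qd": joint speeds; "joint_torque": joint torques, N m; "ee_pos": TCP position; "tcp_rot": TCP orientation; "contact_force": force on the tool from outside, world axes, zero at the start; "ft_torque": the same for the moment, N m; "grip_width": finger opening in m.
Only numpy, scipy, OpenCV 4.12 (cv2) and the standard library are available. Lean on these libraries where they do the work, as an engineer would, in place of code of your own. Each camera call takes 0.05 s, during which the arm holds its last target.

## Working session

There is one attempt and no reset: what is moved stays moved. The work goes in short steps, Python scripts to look and compute and a tool call to move; the robot and the scene stay as the last step left them, time stands still between calls to the robot, and variables do not carry over. Pictures are saved under pics/ and viewed, and the job is handed in when it is done.

Besides the shell and the picture viewer there is one more tool, called after "Call:" in YAML: its name, and indented under it one key for each argument. send_rows: Moves the arm, as the interface text tells. Its arguments: {"type":"object","properties":{"commands":{"type":"array"},"hand":{"type":"number"},"grip_force":{"type":"number"}},"required":["commands"]}

```bash
ls; mkdir -p pics; python3 - <<'E'
from bench import *
import cv2
s=get_state(); print(s)
for n in ("top","side","wrist"):
    im=snapshot(n); cv2.imwrite(f"pics/{n}0.png",im[:,:,::-1]); print(n,camera_model(n))
E
```

```text
pics
{'time': 0.0, 'joint_positions': array([-1.41319793e+00,  3.26947671e-01, -1.93624761e-01,  1.05199112e+00,
        5.28272863e-06,  1.43660570e+00]), 'qd': array([ 0.00049488,  0.00236607, -0.00103829,  0.00159725,  0.00073507,
        0.00019199]), 'joint_torque': array([-1.15916930e-03, -4.43393826e+01,  2.62440509e+01,  1.55819475e-02,
       -1.76462813e-04,  3.21851239e-06]), 'ee_pos': array([ 0.15813136, -0.52610114,  0.2035843 ]), 'tcp_rot': array([-3.10646880e+00, -4.56459964e-01,  2.41775580e-05]), 'contact_force': array([-0.07370264, -0.48288103,  0.0360835 ]), 'ft_torque': array([-0.05355924, -0.03790184, -0.00370554]), 'grip_width': 0.08546395010914402}
top {'camera_matrix': array([[377.03914919,   0.        , 318.30532586],
       [  0.        , 377.03914919, 199.29351169],
       [  0.        ,   0.        ,   1.        ]]), 'distortion': array([0.00840874, 0.        , 0.        , 0.        , 0.        ]), 'rvec': array([ 2.14582137, -2.11325963,  0.18067967]), 'tvec': array([-0.01596768,  0.51179228,  0.88845495])}
side {'camera_matrix': array([[460.1978326 ,   0
[... 247 characters left out ...]
2.88442133,  1.13744252]), 'tvec': array([0.52337022, 0.14227335, 1.24283844])}
wrist {'camera_matrix': array([[296.6804911 ,   0.        , 318.72697969],
       [  0.        , 296.6804911 , 201.52841977],
       [  0.        ,   0.        ,   1.        ]]), 'distortion': array([-0.04589616,  0.        ,  0.        ,  0.        ,  0.        ]), 'hand_eye': array([[ 4.61743022e-05, -9.64862864e-01, -2.62753977e-01,
         6.55751041e-02],
       [ 9.99999771e-01,  2.21767122e-04, -6.38622376e-04,
         1.51203451e-04],
       [ 6.74453208e-04, -2.62753887e-01,  9.64862653e-01,
        -1.70445112e-01],
       [ 0.00000000e+00,  0.00000000e+00,  0.00000000e+00,
         1.00000000e+00]])}
```

View pics/top0.png

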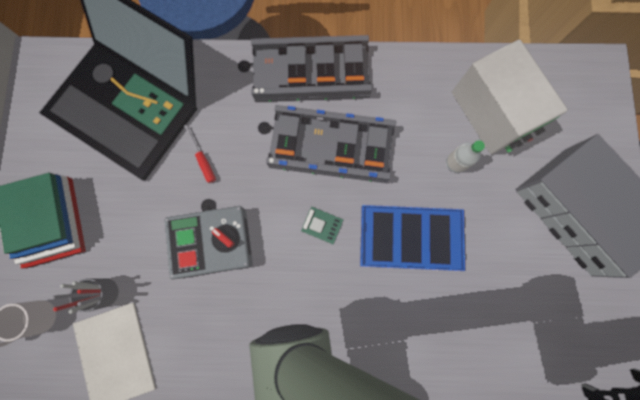

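View pics/side0.png

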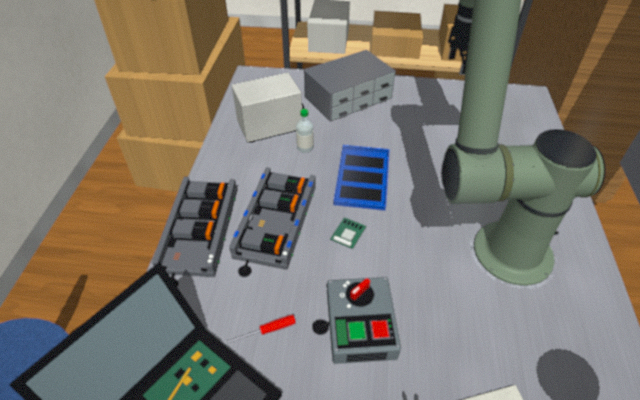

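View pics/wrist0.png

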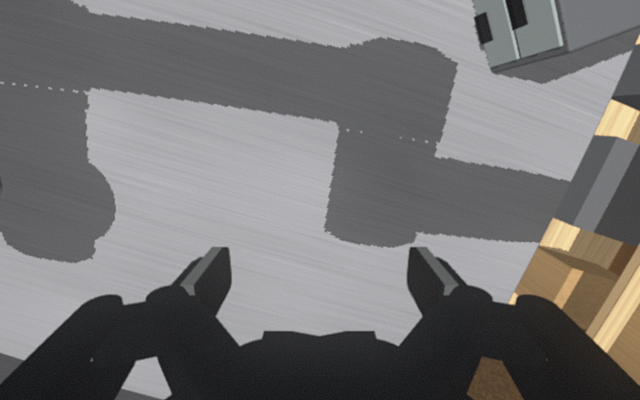

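The top view has the charger at about (207,240), the near dock at (332,145) with three packs at (286,135), (346,148) and (377,150), and the tray at (412,237). I'll localise these with colour masks.

```bash
cat > h.py <<'E'
from bench import *
import numpy as np, cv2
from scipy.spatial.transform import Rotation as R
def cam(n,st=None):
    m=camera_model(n); K=m["camera_matrix"]; d=m["distortion"]
    if n=="wrist":
        H=m["hand_eye"]; Rt=R.from_rotvec(st["tcp_rot"]).as_matrix()
        Rc=Rt@H[:3,:3]; c=Rt@H[:3,3]+st["ee_pos"]
    else:
        Rw=cv2.Rodrigues(m["rvec"])[0]; Rc=Rw.T; c=-Rw.T@m["tvec"]
    return K,d,Rc,c
def ray(n,px,st=None):
    K,d,Rc,c=cam(n,st)
    p=cv2.undistortPoints(np.array(px,float).reshape(-1,1,2),K,d).reshape(-1,2)
    v=np.c_[p,np.ones(len(p))]@Rc.T
    return c,v
def onz(n,px,z,st=None):
    c,v=ray(n,px,st); t=(z-c[2])/v[:,2]; return c+v*t[:,None]
def proj(n,P,st=None):
    K,d,Rc,c=cam(n,st); rv=cv2.Rodrigues(Rc.T)[0]
    return cv2.projectPoints(np.array(P,float).reshape(-1,3),rv,-Rc.T@c,K,d)[0].reshape(-1,2)
def grab(n,tag):
    st=get_state(); im=snapshot(n); cv2.imwrite(f"pics/{tag}.png",im[:,:,::-1]); return st,im
def blobs(mask,mina=30):
    n,l,s,c=cv2.connectedComponentsWithStats(mask.astype(np.uint8))
    out=[]
    for i in range(1,n):
        if s[i,4]>=mina:
            m=(l==i).astype(np.uint8); cn=max(cv2.findContours(m,0,1)[0],key=cv2.contourArea)
            out.append((s[i,4],c[i],cv2.minAreaRect(cn),cv2.boxPoints(cv2.minAreaRect(cn))))
    return out
def hsv(im): 
    h=cv2.cvtColor(im,cv2.COLOR_RGB2HSV).astype(int); return h[...,0],h[...,1],h[...,2]
E
python3 - <<'E'
from h import *
im=cv2.imread("pics/top0.png")[:,:,::-1].copy()
H,S,V=hsv(im)
np.set_printoptions(precision=4,suppress=True)
for nm,m,z in (("blue",(H>105)&(H<125)&(S>150)&(V>80),.02),("red",((H<6)|(H>174))&(S>150)&(V>90),.0645),("green",(H>50)&(H<75)&(S>150)&(V>90),.0645),("orange",(H>=6)&(H<20)&(S>150)&(V>90),.057)):
    for a,c,r,b in blobs(m,15):
        if nm=="orange" and c[1]<60 and 0: continue
        print(nm,a,c,r[1:],onz("top",[c],z)[0,:2],onz("top",b,z)[:,:2].round(3).tolist())
crop=cv2.resize(im[90:290,140:480],None,fx=2.3,fy=2.3,interpolation=cv2.INTER_CUBIC); cv2.imwrite("pics/crop0.png",crop[:,:,::-1])
E
```

```text
blue 2465 [418.4154 237.7124] ((99.15424346923828, 58.70049285888672), 2.12109637260437) [ 0.4228 -0.259 ] [[0.353, -0.123], [0.5, -0.129], [0.494, -0.379], [0.349, -0.366]]
blue 203 [ 37.5714 248.7734] ((4.122171878814697, 57.271881103515625), 74.74488067626953) [0.3814 0.6847] [[0.367, 0.749], [0.406, 0.619], [0.397, 0.615], [0.358, 0.745]]
red 203 [204.3793 166.5172] ((30.032503128051758, 6.914460182189941), 65.224853515625) [0.5859 0.2728] [[0.617, 0.298], [0.624, 0.283], [0.556, 0.248], [0.548, 0.262]]
red 84 [224.8571 239.8333] ((14.680334091186523, 5.934603214263916), 38.65980911254883) [0.4074 0.2121] [[0.413, 0.23], [0.424, 0.222], [0.402, 0.194], [0.391, 0.202]]
red 220 [ 51.75   257.7682] ((3.708735227584839, 61.400169372558594), 74.05460357666016) [0.3596 0.6157] [[0.343, 0.684], [0.384, 0.551], [0.376, 0.548], [0.335, 0.68]]
red 184 [187.1576 258.538 ] ((12.279438018798828, 15.256272315979004), 82.87498474121094) [0.3622 0.2982] [[0.374, 0.319], [0.379, 0.283], [0.351, 0.278], [0.346, 0.313]]
orange 77 [296.5584  79.7922] ((16.0, 5.0), 0.0) [0.8219 0.0528] [[0.816, 0.072], [0.829, 0.072], [0.83, 0.031], [0.816, 0.031]]
orange 78 [325.5128  78.8718] ((4.0, 16.0), 90.0) [ 0.8255 -0.0219] [[0.83, -0.002], [0.831, -0.044], [0.82, -0.044], [0.819, -0.003]]
orange 75 [353.9867  77.72  ] ((4.0, 17.0), 90.0) [ 0.8297 -0.0954] [[0.834, -0.075], [0.835, -0.119], [0.824, -0.119], [0.823, -0.075]]
orange 69 [284.6667 151.7536] ((17.253406524658203, 3.9597983360290527), 8.130102157592773) [0.6289 0.0776] [[0.626, 0.1], [0.637, 0.099], [0.631, 0.056], [0.621, 0.057]]
orange 73 [344.1507 159.4795] ((16.404878616333008, 4.242640972137451), 8.130102157592773) [ 0.6111 -0.0709] [[0.609, -0.05], [0.619, -0.051], [0.614, -0.092], [0.603, -0.09]]
orange 71 [373.831  163.2817] ((17.3648624420166, 3.969111204147339), 7.125016689300537) [ 0.6025 -0.1445] [[0.6, -0.122], [0.61, -0.123], [0.605, -0.166], [0.595, -0.165]]
```

View pics/crop0.png

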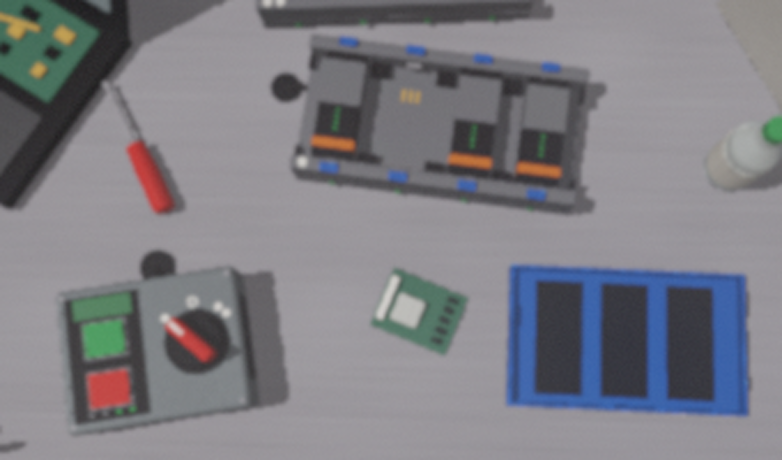

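```bash
cat >> h.py <<'E'
np.set_printoptions(precision=4,suppress=True)
def psi(st):
    x=R.from_rotvec(st["tcp_rot"]).as_matrix()[:,0]; return np.degrees(np.arctan2(x[1],x[0]))
def rel(x,y,z,ps,st=None):
    st=st or get_state(); M=R.from_rotvec(st["tcp_rot"]).as_matrix()
    d=M.T@(np.array([x,y,z])-st["ee_pos"])*100
    dy=-((ps-psi(st)+180)%360-180)
    print("from",st["ee_pos"],"psi %.2f"%psi(st),"F",st["contact_force"],"w %.4f t %.1f"%(st["grip_width"],st["time"])); print("REL cm/deg",d.round(2),round(dy,2))
E
python3 -c "
from h import *
rel(.4,-.25,.32,178); rel(.39,.25,.3,185)"
```

```text
from [ 0.1581 -0.5263  0.2038] psi 16.72 F [0.2658 0.3804 0.0254] w 0.0853 t 0.1
REL cm/deg [ 31.11 -19.52 -11.59] -161.28
from [ 0.1581 -0.5263  0.2038] psi 16.72 F [0.2658 0.3804 0.0254] w 0.0853 t 0.1
REL cm/deg [ 44.54 -67.69  -9.53] -168.28
```

Call:
send_rows:
  commands: [0,0,-4,-8,3,-2,-8,-16,7,-4,-11.6,-24,11,-7,-11.6,-32,15,-9,-11.6,-40,19,-12,-11.6,-48,23,-14,-11.6,-56,27,-17,-11.6,-64,31,-19.5,-11.6,-72,31,-19.5,-11.6,-80,31,-19.5,-11.6,-88,31,-19.5,-11.6,-96,31,-19.5,-11.6,-104,31,-19.5,-11.6,-112,31,-19.5,-11.6,-120,31,-19.5,-11.6,-128,31,-19.5,-11.6,-136,31,-19.5,-11.6,-144,31,-19.5,-11.6,-152,31,-19.5,-11.6,-160]
  hand: 0

```text
time: 2.15
ee_pos: [0.3988, -0.2504, 0.3198]
tcp_rot: [-0.081, -3.14, -0.003]
contact_force: [0.3, 0.4, -0.3]
grip_width: -0.0001
```

```bash
python3 -c "
from h import *
st,im=grab('wrist','w1'); np.save('st1.npy',st,allow_pickle=True)
rel(.39,.25,.28,185.5)"
```

```text
from [ 0.3988 -0.2504  0.3199] psi 177.24 F [ 0.5841 -0.0142 -0.0831] w 0.0004 t 2.2
REL cm/deg [ 3.28 49.93  4.07] -8.26
```

View pics/w1.png

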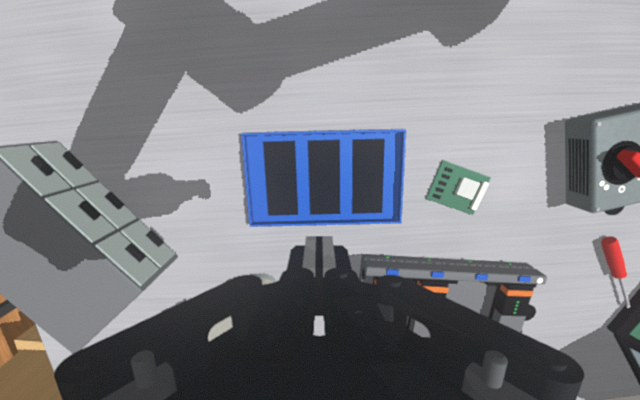

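The wrist view shows the blue tray at (325,178), the near dock at lower right and the charger at the right edge. Next I move to the charger.

Call:
send_rows:
  commands: [0.5,5,0.5,-1,1,10,1,-2,1.5,15,1.5,-3,2,20,2,-4,2.5,25,2.5,-5,3,30,3,-6,3.3,35,3.5,-7,3.3,40,4,-8.3,3.3,45,4,-8.3,3.3,50,4,-8.3,3.3,50,4,-8.3,3.3,50,4,-8.3,3.3,50,4,-8.3]

```text
time: 3.5
ee_pos: [0.3895, 0.25, 0.2804]
tcp_rot: [0.15, -3.137, -0.002]
contact_force: [-0.3, 1.0, -0.2]
grip_width: 0.0
```

```bash
python3 -c "
from h import *
st,im=grab('wrist','w2'); np.save('st2.npy',st,allow_pickle=True)
H,S,V=hsv(im)
for nm,m,z in (('red',((H<6)|(H>174))&(S>150)&(V>90),.0645),('green',(H>45)&(H<80)&(S>120)&(V>60),.0645)):
    for a,c,r,b in blobs(m,60):
        print(nm,a,c,onz('wrist',[c],z,st)[0,:2],onz('wrist',b,z,st)[:,:2].round(4).tolist())
rel(.362,.298,.12,185.5)"
```

```text
red 343 [591.1341  88.0321] [0.2437 0.5874] [[0.2596, 0.5224], [0.228, 0.6213], [0.2357, 0.6258], [0.2674, 0.5265]]
red 297 [546.3737 113.4074] [0.2819 0.5349] [[0.2899, 0.5002], [0.2811, 0.4983], [0.2753, 0.5653], [0.2842, 0.5676]]
red 763 [359.3499 155.4771] [0.3604 0.3003] [[0.3473, 0.2782], [0.3413, 0.3168], [0.3738, 0.3234], [0.38, 0.284]]
red 597 [582.8643 174.335 ] [0.3542 0.6109] [[0.3673, 0.5425], [0.3284, 0.67], [0.3394, 0.677], [0.3785, 0.5482]]
red 523 [287.1989 188.9598] [0.4137 0.2102] [[0.4048, 0.1836], [0.3901, 0.1952], [0.4274, 0.2416], [0.4428, 0.2301]]
green 668 [361.241  194.1332] [0.4114 0.3095] [[0.3967, 0.2885], [0.3932, 0.3256], [0.426, 0.3304], [0.4296, 0.2925]]
from [0.3898 0.2496 0.2806] psi -174.59 F [ 0.5967 -0.3489 -0.6206] w 0.0002 t 3.5
REL cm/deg [ 2.29  5.06 16.07] -0.09
```

View pics/w2.png

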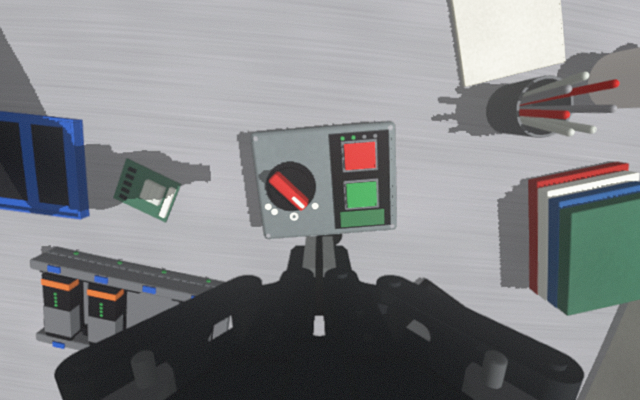

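```bash
python3 -c "
from h import *
st=np.load('st2.npy',allow_pickle=True).item(); im=cv2.imread('pics/w2.png')[:,:,::-1].copy()
print('edge R',onz('wrist',[(395,122),(397,228)],.06,st)[:,:2])
print('edge bottom(+x)',onz('wrist',[(268,237),(394,229)],.06,st)[:,:2])
H,S,V=hsv(im)
m=(V<60); m[:,:]&=False
sub=np.zeros_like(m); sub[150:225,255:325]=1
red=((H<6)|(H>174))&(S>150)
m=((V<75)|red|((V>200)))&sub.astype(bool)
for a,c,r,b in blobs((V<60)&sub.astype(bool),60): print('dark',a,c,r,onz('wrist',[r[0],c],.071,st)[:,:2])
# bar: red + white adjacent
for a,c,r,b in blobs(red&sub.astype(bool),60): print('red',a,c,r)
cv2.imwrite('pics/w2c.png',cv2.resize(im[110:250,230:410],None,fx=4,fy=4)[:,:,::-1])
"
```

```text
edge R [[0.3139 0.3411]
 [0.4562 0.367 ]]
edge bottom(+x) [[0.4867 0.1874]
 [0.458  0.363 ]]
dark 1012 [291.8409 183.8518] ((289.9549560546875, 185.48928833007812), (46.38262939453125, 47.49633026123047), 58.392494201660156) [[0.4072 0.214 ]
 [0.4048 0.2163]]
red 523 [287.1989 188.9598] ((288.7161560058594, 190.7684326171875), (44.69184494018555, 13.79257583618164), 43.02506637573242)
```

View pics/w2c.png

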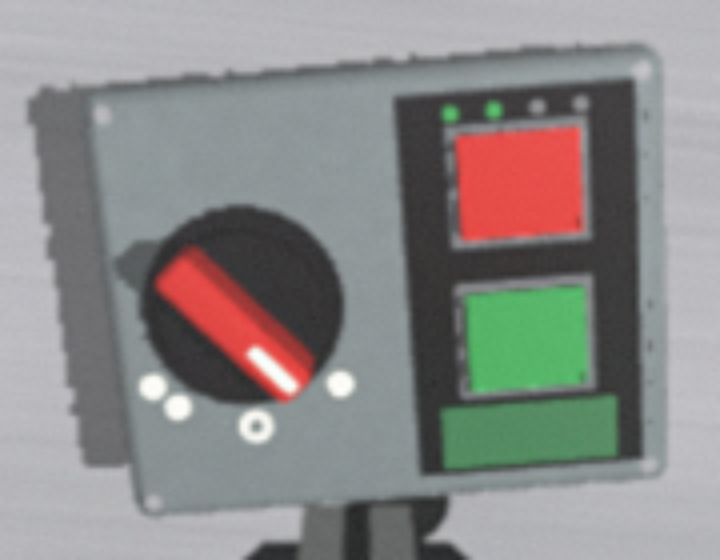

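The STOP key centre is at about (0.361,0.299), the charger's yaw is about +9.5° and the switch axis is at about (0.408,0.2135), all consistent with the charger's dimensions. I'm going above STOP.

```bash
python3 -c "
from h import *
rel(.361,.299,.08,189.5)"
```

```text
from [0.3898 0.2496 0.2806] psi -174.59 F [ 0.5967 -0.3489 -0.6206] w 0.0002 t 3.5
REL cm/deg [ 2.38  5.16 20.07] -4.09
```

Call:
send_rows:
  commands: [2.4,5.2,3,-4,2.4,5.2,7,-4,2.4,5.2,11,-4,2.4,5.2,15,-4,2.4,5.2,18,-4,2.4,5.2,20,-4,2.4,5.2,20,-4,2.4,5.2,20,-4]

```text
time: 4.35
ee_pos: [0.3612, 0.2983, 0.0812]
tcp_rot: [0.254, -3.13, -0.002]
contact_force: [-0.3, 0.7, 0.6]
grip_width: -0.0004
```

```bash
python3 -c "
from h import *
st,im=grab('wrist','w3');rel(.361,.299,.0645,189.5)"
```

```text
from [0.3619 0.299  0.0819] psi -170.71 F [-0.391  -0.2913  0.32  ] w -0.0000 t 4.4
REL cm/deg [0.09 0.02 1.74] -0.21
```

View pics/w3.png

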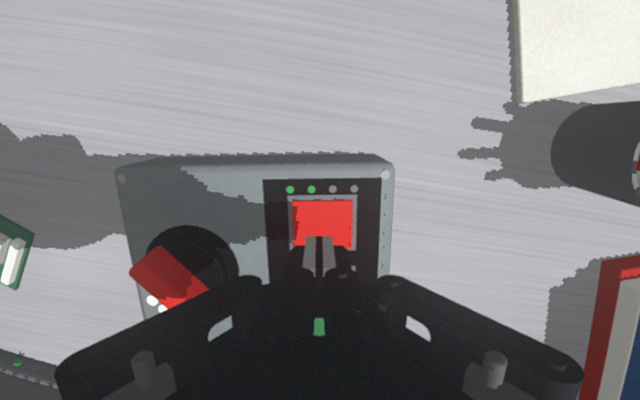

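The fingertips stand over the red key at about (320,238). I'm pressing in small steps.

Call:
send_rows:
  commands: [0,0,0.5,0,0,0,1.0,0,0,0,1.4,0,0,0,1.6,0,0,0,1.7,0,0,0,1.75,0]

```text
time: 5.0
ee_pos: [0.3618, 0.299, 0.0642]
tcp_rot: [-0.255, 3.131, 0.003]
contact_force: [0.5, 0.7, 0.6]
grip_width: 0.0001
```

Call:
send_rows:
  commands: [0,0,0.05,0,0,0,0.1,0,0,0,0.1,0]

```text
time: 5.3
ee_pos: [0.3618, 0.2991, 0.0632]
tcp_rot: [-0.255, 3.131, 0.003]
contact_force: [0.2, 1.0, -0.0]
grip_width: 0.0
```

Call:
send_rows:
  commands: [0,0,0.05,0,0,0,0.1,0,0,0,0.1,0]

```text
time: 5.6
ee_pos: [0.3617, 0.299, 0.0622]
tcp_rot: [-0.255, 3.131, 0.003]
contact_force: [-0.9, -0.7, 0.3]
grip_width: -0.0005
```

Call:
send_rows:
  commands: [0,0,0.05,0,0,0,0.1,0,0,0,0.1,0]

```text
time: 5.9
ee_pos: [0.3616, 0.299, 0.0611]
tcp_rot: [0.255, -3.131, -0.003]
contact_force: [-0.1, -0.8, 0.7]
grip_width: 0.0004
```

```bash
python3 -c "
from h import *
for i in range(3):
    s=get_state(); print(s['contact_force'],s['ft_torque'],s['ee_pos'])
st,im=grab('wrist','w4')
cv2.imwrite('pics/w4c.png',cv2.resize(im[150:290,230:410],None,fx=4,fy=4)[:,:,::-1])
st,im=grab('side','s4'); cv2.imwrite('pics/s4c.png',cv2.resize(im[240:390,290:440],None,fx=4,fy=4)[:,:,::-1])
"
```

```text
[-0.1163 -0.8345  0.6855] [ 0.0391 -0.0138 -0.0084] [0.3616 0.299  0.0611]
[-0.1163 -0.8345  0.6855] [ 0.0391 -0.0138 -0.0084] [0.3616 0.299  0.0611]
[-0.1163 -0.8345  0.6855] [ 0.0391 -0.0138 -0.0084] [0.3616 0.299  0.0611]
```

View pics/w4c.png

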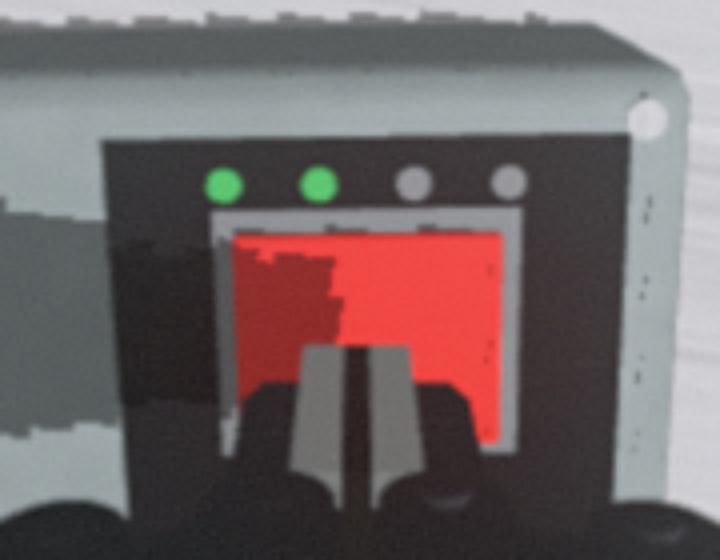

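View pics/s4c.png

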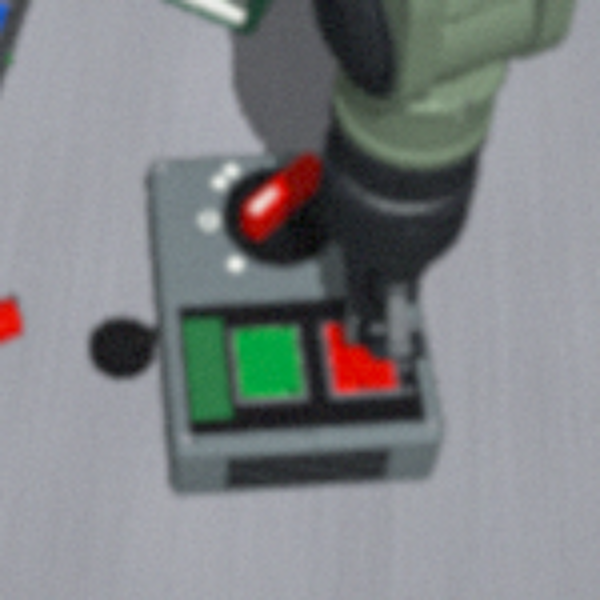

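Call:
send_rows:
  commands: [0,0,0.05,0,0,0,0.05,0,0,0,0.05,0]

```text
time: 6.3
ee_pos: [0.3617, 0.299, 0.0606]
tcp_rot: [-0.255, 3.131, 0.003]
contact_force: [0.7, 1.1, 0.3]
grip_width: 0.0001
```

Call:
send_rows:
  commands: [0,0,0.05,0,0,0,0.05,0,0,0,0.05,0]

```text
time: 6.6
ee_pos: [0.3617, 0.299, 0.0601]
tcp_rot: [-0.255, 3.131, 0.003]
contact_force: [0.3, -0.9, 0.4]
grip_width: 0.0003
```

Call:
send_rows:
  commands: [0,0,0.05,0,0,0,0.05,0,0,0,0.05,0]

```text
time: 6.9
ee_pos: [0.3617, 0.299, 0.0596]
tcp_rot: [0.255, -3.131, -0.003]
contact_force: [0.4, 0.3, 0.3]
grip_width: -0.0003
```

Call:
send_rows:
  commands: [0,0,0.05,0,0,0,0.05,0,0,0,0.05,0]

```text
time: 7.2
ee_pos: [0.3616, 0.299, 0.0591]
tcp_rot: [0.255, -3.131, -0.003]
contact_force: [0.1, -0.0, -0.3]
grip_width: 0.0001
```

Call:
send_rows:
  commands: [0,0,0.05,0,0,0,0.05,0,0,0,0.05,0]

```text
time: 7.5
ee_pos: [0.3616, 0.299, 0.0586]
tcp_rot: [0.255, -3.131, -0.003]
contact_force: [0.5, -0.3, 0.0]
grip_width: 0.0002
```

Call:
send_rows:
  commands: [0,0,0.05,0,0,0,0.05,0,0,0,0.05,0]

```text
time: 7.8
ee_pos: [0.3616, 0.299, 0.058]
tcp_rot: [0.255, -3.131, -0.002]
contact_force: [0.2, 0.6, 0.1]
grip_width: 0.0004
```

```bash
python3 -c "
from h import *
st,im=grab('wrist','w5')
cv2.imwrite('pics/w5c.png',cv2.resize(im[150:290,230:410],None,fx=4,fy=4)[:,:,::-1])
"
```

```text
(no output)
```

View pics/w5c.png

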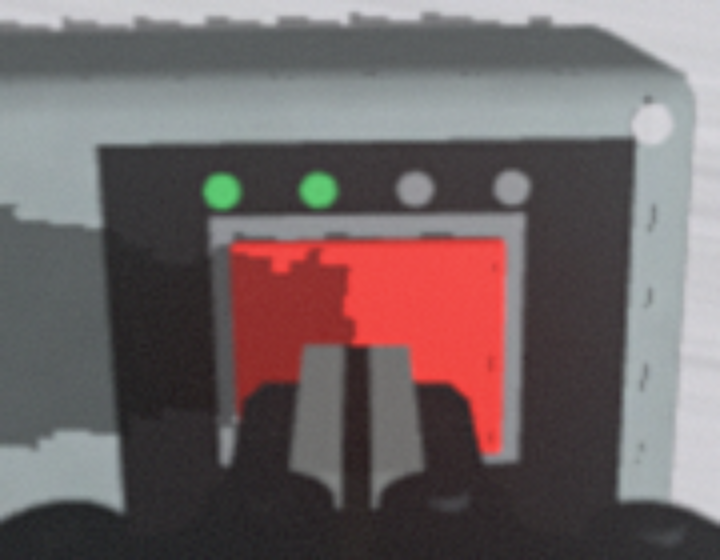

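```bash
python3 -c "
from h import *
st=get_state(); M=R.from_rotvec(st['tcp_rot']).as_matrix()
for dx in (0,.011):
  for dz in (0,-.005,-.01,-.02): print(dx,dz,proj('wrist',st['ee_pos']+M@np.array([dx,0,dz]),st))
"
```

```text
0 0 [[318.9602 234.2915]]
0 -0.005 [[318.9722 237.3774]]
0 -0.01 [[318.985  240.6347]]
0 -0.02 [[319.0127 247.7235]]
0.011 0 [[318.9649 217.2717]]
0.011 -0.005 [[318.9773 219.9422]]
0.011 -0.01 [[318.9904 222.7641]]
0.011 -0.02 [[319.019  228.9166]]
```

Call:
send_rows:
  commands: [0,0,0.05,0,0,0,0.1,0,0,0,0.1,0]

```text
time: 8.15
ee_pos: [0.3616, 0.2989, 0.057]
tcp_rot: [0.255, -3.131, -0.002]
contact_force: [-0.5, 0.2, 0.2]
grip_width: -0.0001
```

Call:
send_rows:
  commands: [0,0,0.05,0,0,0,0.05,0,0,0,0.05,0]

```text
time: 8.45
ee_pos: [0.3615, 0.2989, 0.0564]
tcp_rot: [0.255, -3.131, -0.002]
contact_force: [0.4, 0.5, 0.3]
grip_width: 0.0003
```

```bash
python3 -c "
from h import *
st,im=grab('side','s6')
print(st['ee_pos'],st['contact_force'],proj('side',[st['ee_pos'],[.361,.299,.0645]]))
cv2.imwrite('pics/s6c.png',cv2.resize(im[280:360,340:440],None,fx=7,fy=7,interpolation=cv2.INTER_CUBIC)[:,:,::-1])
"
```

```text
[0.3615 0.2989 0.0564] [0.3528 0.5371 0.3223] [[379.9508 328.9963]
 [380.525  327.3447]]
```

View pics/s6c.png

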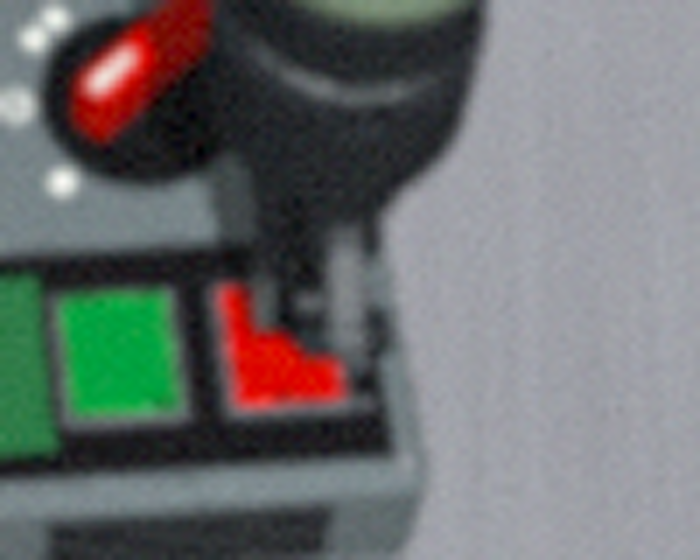

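The force reads nothing at z=0.056. The key's apparent size agrees with the measured pose, but the finger tips look about 20 mm nearer the camera than the key. I'll descend with care and judge the gap again.

Call:
send_rows:
  commands: [0,0,0.1,0,0,0,0.2,0,0,0,0.3,0,0,0,0.4,0,0,0,0.4,0]

```text
time: 9.0
ee_pos: [0.3614, 0.2988, 0.0523]
tcp_rot: [0.255, -3.131, -0.002]
contact_force: [-0.0, 0.6, 0.8]
grip_width: -0.0003
```

```bash
python3 -c "
from h import *
st,im=grab('wrist','w7')
cv2.imwrite('pics/w7c.png',cv2.resize(im[150:290,230:410],None,fx=4,fy=4)[:,:,::-1])
print(st['ee_pos'],st['contact_force'])
"
```

```text
[0.3614 0.2988 0.0523] [-0.0161  0.5956  0.7922]
```

View pics/w7c.png

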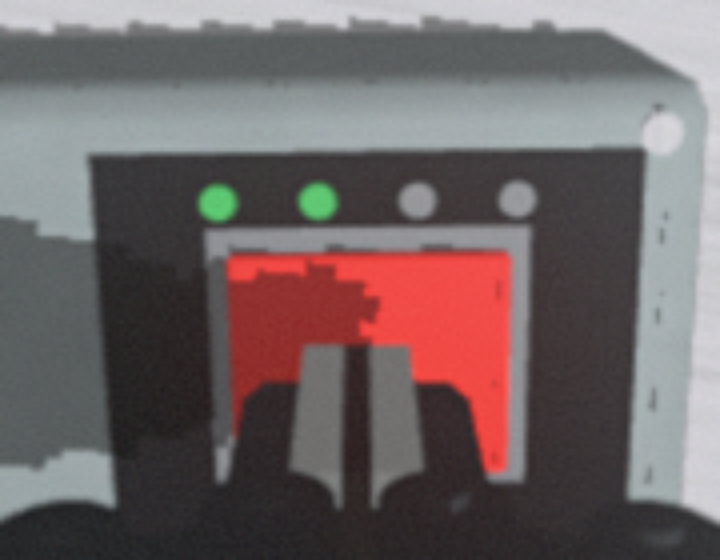

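Call:
send_rows:
  commands: [0,0,0.1,0,0,0,0.2,0,0,0,0.3,0,0,0,0.3,0]

```text
time: 9.45
ee_pos: [0.3614, 0.2988, 0.0492]
tcp_rot: [0.255, -3.131, -0.002]
contact_force: [0.3, 0.7, 0.0]
grip_width: -0.0003
```

Call:
send_rows:
  commands: [0,0,0.05,0,0,0,0.1,0,0,0,0.1,0]

```text
time: 9.75
ee_pos: [0.3613, 0.2988, 0.0481]
tcp_rot: [0.255, -3.13, -0.002]
contact_force: [-0.2, 0.0, 0.9]
grip_width: 0.0001
```

Call:
send_rows:
  commands: [0,0,0.05,0,0,0,0.1,0,0,0,0.1,0]

```text
time: 10.05
ee_pos: [0.3613, 0.2988, 0.0471]
tcp_rot: [0.255, -3.13, -0.002]
contact_force: [-0.7, 0.7, 0.0]
grip_width: 0.0001
```

```bash
python3 -c "
from h import *
st,im=grab('wrist','w8')
cv2.imwrite('pics/w8c.png',cv2.resize(im[150:290,230:410],None,fx=4,fy=4)[:,:,::-1])
print(st['ee_pos'],st['contact_force'])
"
```

```text
[0.3613 0.2988 0.0471] [-0.6899  0.6904  0.0162]
```

View pics/w8c.png

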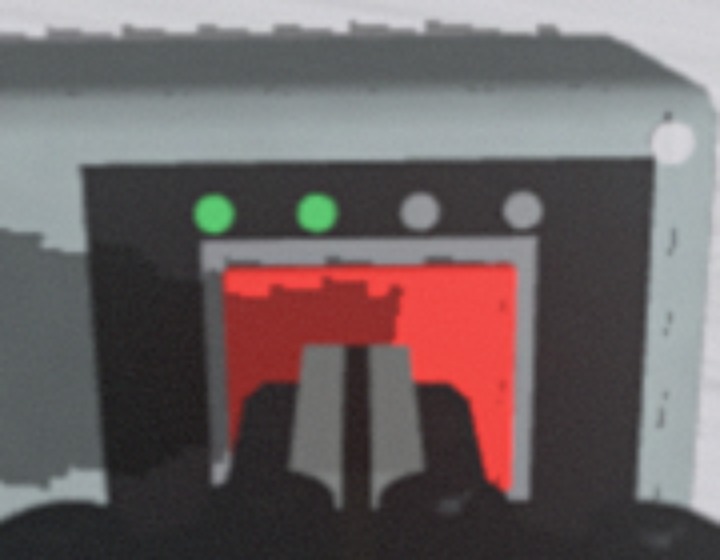

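Call:
send_rows:
  commands: [0,0,0.05,0,0,0,0.1,0,0,0,0.1,0]

```text
time: 10.4
ee_pos: [0.3612, 0.2987, 0.0461]
tcp_rot: [0.255, -3.13, -0.002]
contact_force: [-0.1, 0.3, 0.1]
grip_width: 0.0
```

Call:
send_rows:
  commands: [0,0,0.05,0,0,0,0.1,0,0,0,0.1,0]

```text
time: 10.7
ee_pos: [0.3612, 0.2987, 0.045]
tcp_rot: [0.255, -3.13, -0.002]
contact_force: [0.0, -0.5, 0.5]
grip_width: -0.0003
```

Call:
send_rows:
  commands: [0,0,0.05,0,0,0,0.1,0,0,0,0.1,0]

```text
time: 11.0
ee_pos: [0.3611, 0.2986, 0.0439]
tcp_rot: [0.255, -3.13, -0.002]
contact_force: [0.3, -0.3, 0.9]
grip_width: -0.0004
```

Call:
send_rows:
  commands: [0,0,0.05,0,0,0,0.1,0,0,0,0.1,0]

```text
time: 11.3
ee_pos: [0.361, 0.2987, 0.0428]
tcp_rot: [0.255, -3.13, -0.002]
contact_force: [-0.9, 0.2, 0.1]
grip_width: 0.0003
```

```bash
python3 -c "
from h import *
st,im=grab('wrist','w9')
a=cv2.resize(im[150:290,230:410],None,fx=4,fy=4)
st,im=grab('side','s9')
b=cv2.resize(im[270:360,330:450],None,fx=6,fy=6,interpolation=cv2.INTER_CUBIC)
cv2.imwrite('pics/w9c.png',a[:,:,::-1]);cv2.imwrite('pics/s9c.png',b[:,:,::-1])
"
```

View pics/w9c.png

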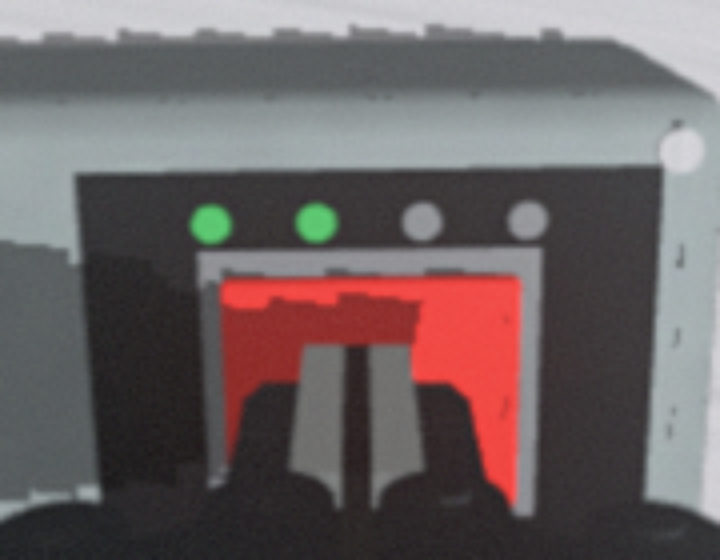

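View pics/s9c.png

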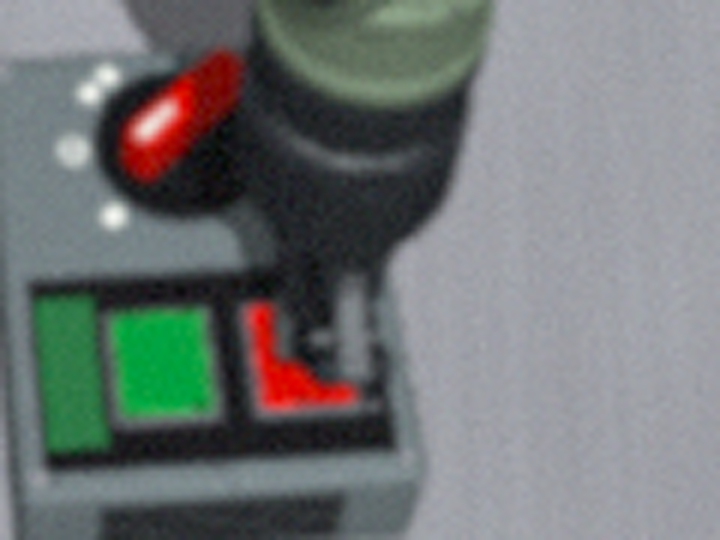

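The geometry of the pad edge (85 mm over 180 px when open, row 236 when shut) puts the real tips roughly 28–35 mm above the reported TCP. Contact should then come at z≈0.030–0.037, so I go on in small steps.

Call:
send_rows:
  commands: [0,0,0.05,0,0,0,0.1,0,0,0,0.15,0,0,0,0.2,0,0,0,0.2,0]

```text
time: 11.9
ee_pos: [0.361, 0.2986, 0.0408]
tcp_rot: [0.255, -3.13, -0.001]
contact_force: [-0.2, 0.7, -0.2]
grip_width: -0.0002
```

Call:
send_rows:
  commands: [0,0,0.05,0,0,0,0.1,0,0,0,0.1,0]

```text
time: 12.2
ee_pos: [0.361, 0.2986, 0.0397]
tcp_rot: [0.255, -3.13, -0.001]
contact_force: [-0.2, -0.3, -0.1]
grip_width: 0.0001
```

Call:
send_rows:
  commands: [0,0,0.05,0,0,0,0.1,0,0,0,0.1,0]

```text
time: 12.5
ee_pos: [0.3609, 0.2986, 0.0386]
tcp_rot: [0.255, -3.13, -0.001]
contact_force: [-0.1, 0.5, 0.4]
grip_width: -0.0001
```

Call:
send_rows:
  commands: [0,0,0.05,0,0,0,0.1,0,0,0,0.1,0]

```text
time: 12.8
ee_pos: [0.3609, 0.2986, 0.0376]
tcp_rot: [0.255, -3.13, -0.001]
contact_force: [-0.1, -0.2, 0.3]
grip_width: -0.0001
```

Call:
send_rows:
  commands: [0,0,0.05,0,0,0,0.1,0,0,0,0.1,0]

```text
time: 13.1
ee_pos: [0.361, 0.2986, 0.0368]
tcp_rot: [0.255, -3.13, -0.001]
contact_force: [-0.6, -0.4, 3.4]
grip_width: 0.0002
```

Call:
send_rows:
  commands: [0,0,0.05,0,0,0,0.1,0,0,0,0.1,0]

```text
time: 13.4
ee_pos: [0.361, 0.2986, 0.0362]
tcp_rot: [0.255, -3.13, -0.001]
contact_force: [-1.3, -1.1, 7.2]
grip_width: 0.0001
```

```bash
python3 -c "
from h import *
st,im=grab('wrist','w10')
a=cv2.resize(im[150:290,230:410],None,fx=4,fy=4)
cv2.imwrite('pics/w10c.png',a[:,:,::-1])
print(st['ee_pos'],st['contact_force'],st['joint_torque'])
"
```

```text
[0.361  0.2986 0.0362] [-1.3403 -1.1201  7.2303] [ -0.1182 -36.744   18.4941  -0.8798   0.0311  -0.0006]
```

View pics/w10c.png

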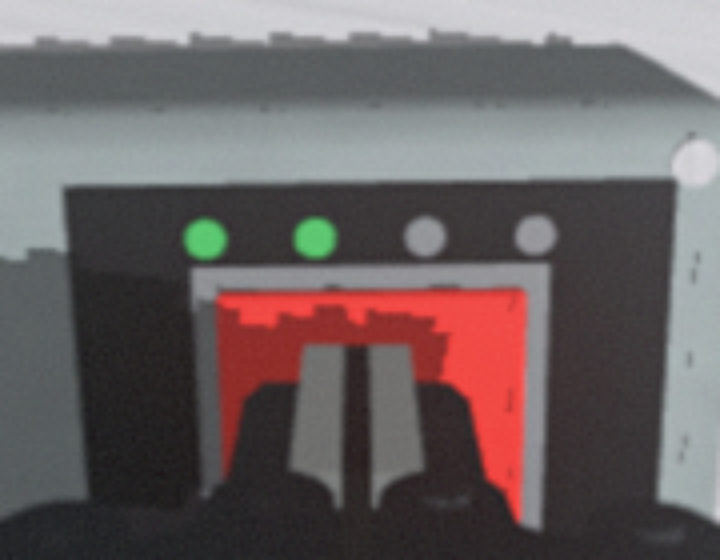

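Contact at z≈0.037 (7.2 N now), so the real finger tips sit about 27 mm above the reported TCP when shut. I press slightly more and hold.

Call:
send_rows:
  commands: [0,0,0.05,0,0,0,0.07,0,0,0,0.07,0,0,0,0.07,0,0,0,0.07,0]

```text
time: 13.95
ee_pos: [0.361, 0.2986, 0.0361]
tcp_rot: [0.255, -3.13, -0.002]
contact_force: [-2.1, -1.5, 10.6]
grip_width: 0.0001
```

Call:
send_rows:
  commands: [0,0,0.05,0,0,0,0.05,0,0,0,0.05,0,0,0,0.05,0,0,0,0.05,0]

```text
time: 14.45
ee_pos: [0.361, 0.2986, 0.0361]
tcp_rot: [0.255, -3.131, -0.002]
contact_force: [-2.3, -1.3, 8.9]
grip_width: -0.0002
```

```bash
python3 -c "
from h import *
st,im=grab('wrist','w11')
a=cv2.resize(im[150:290,230:410],None,fx=4,fy=4)
cv2.imwrite('pics/w11c.png',a[:,:,::-1])
rel(.361,.299,.11,189.5)
"
```

```text
from [0.361  0.2986 0.0361] psi -170.69 F [-2.5123 -1.3402  8.5378] w -0.0003 t 14.5
REL cm/deg [-0.    0.05 -7.39] -0.19
```

View pics/w11c.png

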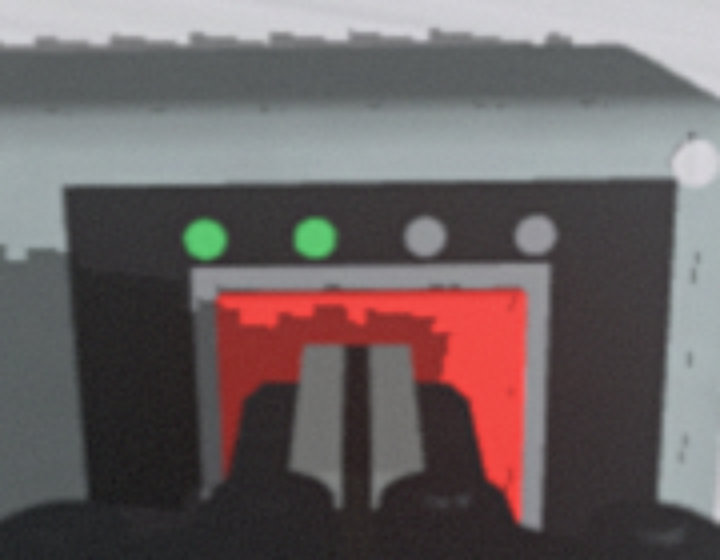

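Call:
send_rows:
  commands: [0,0,0.06,0,0,0,0.12,0,0,0,0.15,0,0,0,0.15,0,0,0,0.15,0,0,0,0.15,0]

```text
time: 15.1
ee_pos: [0.361, 0.2986, 0.036]
tcp_rot: [0.255, -3.131, -0.002]
contact_force: [-4.7, -3.3, 19.1]
grip_width: -0.0
```

STOP took 9–19 N for over a second, well under 40 N. Now the switch.

Call:
send_rows:
  commands: [0,0,-3,0,0,0,-8,0,0,0,-8,0,0,0,-8,0]
  hand: 4.5

```text
time: 15.5
ee_pos: [0.362, 0.2991, 0.117]
tcp_rot: [-0.255, 3.129, 0.004]
contact_force: [0.1, -0.4, -0.1]
grip_width: 0.045
```

```bash
python3 -c "
from h import *
rel(.408,.2135,.11,235.3)
"
```

```text
from [0.362  0.2991 0.117 ] psi -170.68 F [ 0.0971 -0.4485 -0.0884] w 0.0450 t 15.5
REL cm/deg [-3.15 -9.2   0.69] -45.98
```

Call:
send_rows:
  commands: [-1,-3,0,-8,-2,-6,0,-16,-3.15,-9.2,0,-24,-3.15,-9.2,0,-32,-3.15,-9.2,0,-40,-3.15,-9.2,0,-46,-3.15,-9.2,0,-46,-3.15,-9.2,0,-46]

```text
time: 16.3
ee_pos: [0.4071, 0.2132, 0.1157]
tcp_rot: [-1.455, 2.783, 0.003]
contact_force: [-0.1, 0.1, 0.2]
grip_width: 0.0448
```

```bash
python3 -c "
from h import *
st,im=grab('wrist','w12')
H,S,V=hsv(im); m=((H<6)|(H>174))&(S>150)&(V>60)
for a,c,r,b in blobs(m,100): print(a,c,r,onz('wrist',b,.097,st)[:,:2].tolist())
rel(.408,.2135,.05,235.3,st)
"
```

```text
1413 [315.0552 217.2711] ((314.87158203125, 221.55447387695312), (20.771968841552734, 81.84031677246094), 3.5763344764709473) [[0.43244662725569216, 0.22993487414745836], [0.3957627042133412, 0.18452220614075776], [0.385214980931259, 0.1929007028175779], [0.4210794782431475, 0.23906291793343798]]
1605 [425.0729 260.2667] ((424.637939453125, 261.1551513671875), (43.76496887207031, 39.94487762451172), 48.36646270751953) [[0.3772553772299405, 0.2650578101458876], [0.35020602672502305, 0.25973929361539866], [0.345163876741007, 0.2936362683285889], [0.3731590380608159, 0.30001278812984716]]
412 [206.085  357.0922] ((207.79733276367188, 356.9398193359375), (14.977034568786621, 38.999183654785156), 22.2490234375) [[0.5624624627312722, 0.26029783485567537], [0.5287425503884569, 0.24026165197814], [0.5232451108024553, 0.25032627520725703], [0.5568691920266184, 0.27098834534081107]]
from [0.4071 0.2132 0.1157] psi -124.81 F [-0.143   0.1404  0.1509] w 0.0448 t 16.3
REL cm/deg [-0.07 -0.06  6.57] -0.11
```

View pics/w12.png

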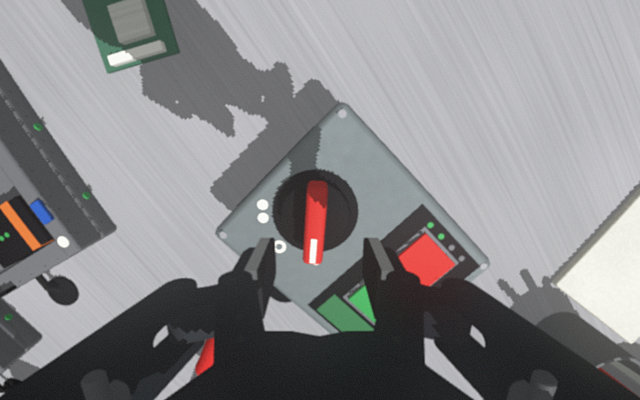

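The red bar is centred at about (316,222) between the open jaws, so I go down and grip.

Call:
send_rows:
  commands: [-0.1,0,2,2,-0.1,0,4,2,-0.1,0,5.5,2,-0.1,0,6.6,2,-0.1,0,6.8,2,-0.1,0,6.8,2]

```text
time: 16.95
ee_pos: [0.4077, 0.2143, 0.0478]
tcp_rot: [-1.406, 2.808, 0.003]
contact_force: [0.3, -1.4, 0.4]
grip_width: 0.0451
```

Call:
send_rows:
  commands: [0,0,0,0,0,0,0,0,0,0,0,0,0,0,0,0,0,0,0,0,0,0,0,0,0,0,0,0]
  hand: 0.8
  grip_force: 40

```text
time: 17.65
ee_pos: [0.4105, 0.2131, 0.0489]
tcp_rot: [-1.403, 2.806, -0.005]
contact_force: [4.2, -5.5, -0.3]
grip_width: 0.0131
```

```bash
python3 -c "
from h import *
st,im=grab('wrist','w13')
rel(.408,.2135,.05,189,st)
"
```

```text
from [0.4105 0.2131 0.0489] psi -126.88 F [ 4.1667 -5.5286 -0.2747] w 0.0131 t 17.6
REL cm/deg [ 0.12  0.22 -0.11] 44.12
```

View pics/w13.png

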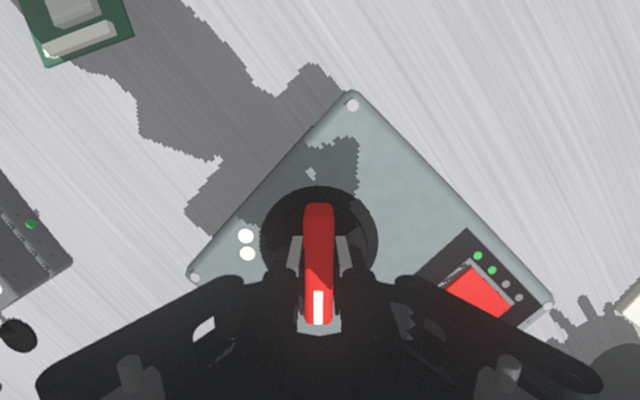

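The jaws hold the bar (13.1 mm), which stands at 53°, so OFF is a turn of +46°.

Call:
send_rows:
  commands: [0,0,0,5,0,0,0,10,0,0,0,15,0,0,0,20,0,0,0,25,0,0,0,30,0,0,0,35,0,0,0,40,0,0,0,44,0,0,0,46,0,0,0,46,0,0,0,46]

```text
time: 18.9
ee_pos: [0.4101, 0.214, 0.0489]
tcp_rot: [-0.196, 3.131, 0.002]
contact_force: [-0.6, 4.0, -4.6]
grip_width: 0.0133
```

```bash
python3 -c "
from h import *
st,im=grab('wrist','w14')
rel(.408,.2135,.05,187.3,st)
"
```

```text
from [0.4101 0.214  0.0489] psi -172.83 F [-0.6477  3.9798 -4.591 ] w 0.0133 t 18.9
REL cm/deg [ 0.21 -0.03 -0.11] -0.13
```

View pics/w14.png

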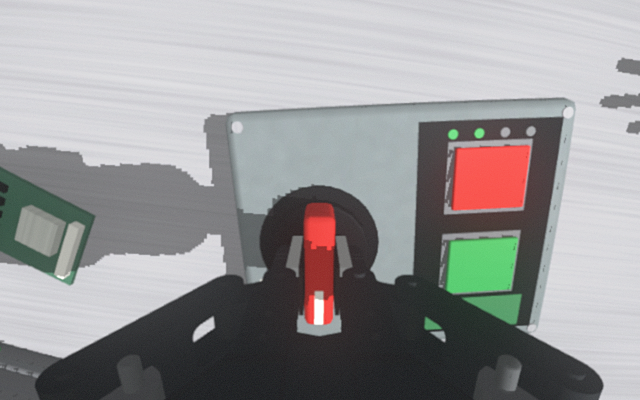

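The bar points to the ring, within about 2° of the charger's x axis. I release, hold, and lift clear.

Call:
send_rows:
  commands: [0,0,0,0,0,0,0,0,0,0,0,0,0,0,0,0,0,0,0,0,0,0,-2,0,0,0,-5,0,0,0,-9,0,0,0,-14,0,0,0,-18,0,0,0,-18,0,0,0,-18,0]
  hand: 4.5

```text
time: 20.15
ee_pos: [0.4099, 0.2138, 0.2296]
tcp_rot: [-0.196, 3.129, 0.002]
contact_force: [-0.0, 0.2, -0.9]
grip_width: 0.0445
```

```bash
python3 -c "
from h import *
st,im=grab('wrist','w15')
cv2.imwrite('pics/w15c.png',cv2.resize(im[110:250,230:410],None,fx=4,fy=4)[:,:,::-1])
rel(.60,-.03,.25,173.2,st)
"
```

```text
from [0.4099 0.2138 0.2296] psi -172.83 F [-0.014   0.2149 -0.9284] w 0.0445 t 20.1
REL cm/deg [-15.83 -26.56  -1.96] 13.97
```

View pics/w15c.png

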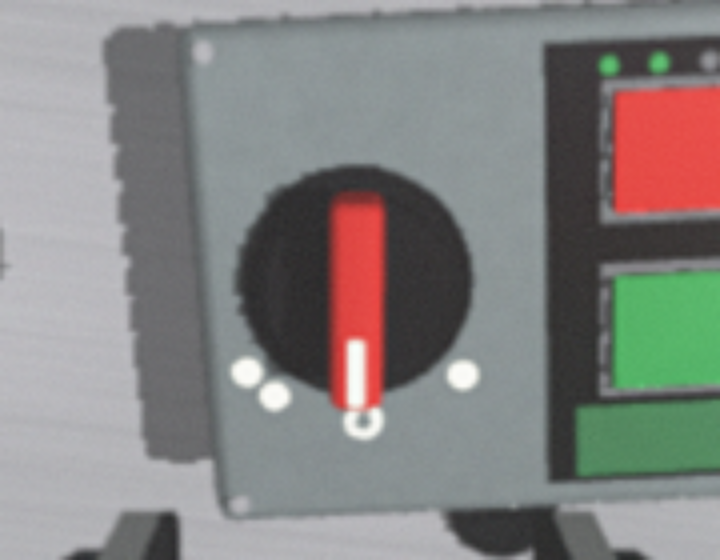

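The pointer is at the ring, about 2° off. Now a close look at the dock.

Call:
send_rows:
  commands: [-2.5,-4.5,-1,3,-5,-9,-2,6,-8,-13.5,-2,9,-11,-18,-2,12,-13,-22,-2,14,-15,-26.5,-2,14,-15,-26.5,-2,14,-15,-26.5,-2,14,-15,-26.5,-2,14,-15,-26.5,-2,14]

```text
time: 21.2
ee_pos: [0.5896, -0.0292, 0.2483]
tcp_rot: [0.184, 3.134, 0.003]
contact_force: [0.5, 1.2, 0.1]
grip_width: 0.0451
```

```bash
python3 -c "
from h import *
st,im=grab('wrist','w16'); np.save('st16.npy',st,allow_pickle=True)
print(st['ee_pos'],psi(st))
H,S,V=hsv(im); m=(H>=5)&(H<20)&(S>150)&(V>90)
for a,c,r,b in blobs(m,80): print(a,c,onz('wrist',[c],.057,st)[0],onz('wrist',b,.057,st)[:,:2].round(4).tolist())
"
```

```text
[ 0.5896 -0.0292  0.2483] 173.27316805709987
275 [232.6582 195.7636] [ 0.6009 -0.1397  0.057 ] [[0.5943, -0.1651], [0.5962, -0.1152], [0.6088, -0.1165], [0.607, -0.1668]]
290 [289.6    196.4414] [ 0.6103 -0.0684  0.057 ] [[0.602, -0.0895], [0.6072, -0.0459], [0.6175, -0.0472], [0.6123, -0.0911]]
286 [407.6259 196.479 ] [0.6279 0.0797 0.057 ] [[0.6207, 0.0576], [0.6261, 0.1031], [0.6353, 0.1029], [0.6298, 0.0571]]
```

View pics/w16.png

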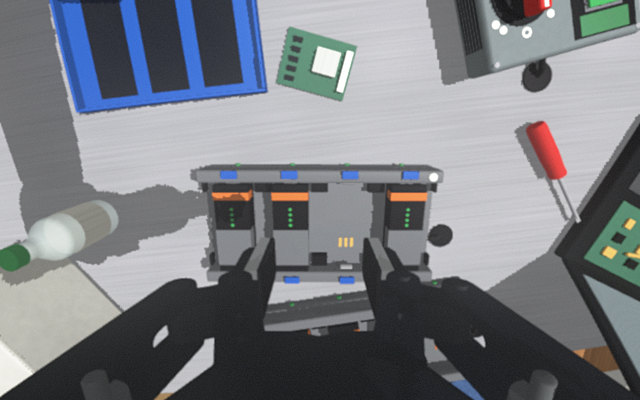

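```bash
python3 -c "
from h import *
st=np.load('st16.npy',allow_pickle=True).item(); im=cv2.imread('pics/w16.png')
cv2.imwrite('pics/w16c.png',cv2.resize(im[150:300,185:455],None,fx=2.9,fy=2.9,interpolation=cv2.INTER_CUBIC))
im=cv2.imread('pics/top0.png')
cv2.imwrite('pics/top0d.png',cv2.resize(im[95:190,260:405],None,fx=5,fy=5,interpolation=cv2.INTER_CUBIC))
"
```

```text
(no output)
```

View pics/w16c.png

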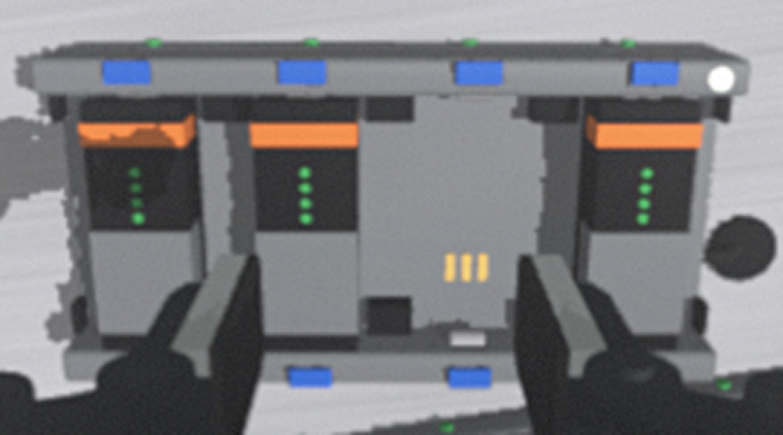

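View pics/top0d.png

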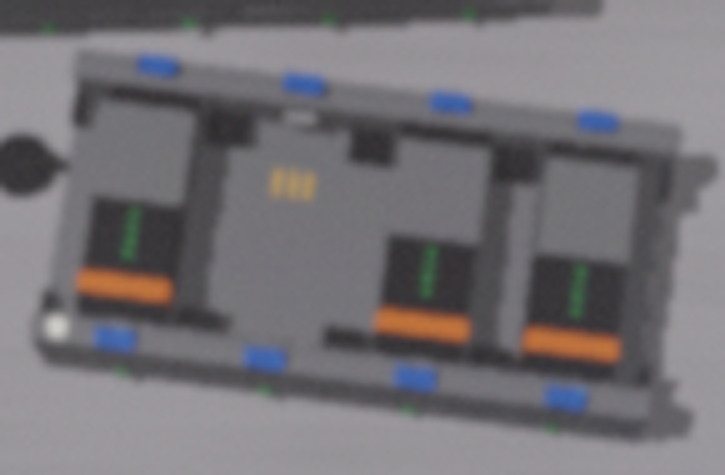

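```bash
python3 -c "
from h import *
st=np.load('st16.npy',allow_pickle=True).item()
f=lambda q: [185+q[0]/2.9,150+q[1]/2.9]
print('marks',onz('wrist',[f((302,72)),f((309,378))],.055,st)[:,:2], 'mid',onz('wrist',[f((302,72)),f((309,378))],.055,st)[:,:2].mean(0))
p=onz('wrist',[f((304,99)),f((304,336))],.057,st)[:,:2]; print('pack mid',p,p.mean(0),np.linalg.norm(p[1]-p[0]))
g=lambda q:[260+q[0]/5,95+q[1]/5]
for a,b in (((115,338),(158,66)),((265,359),(305,84)),((415,379),(451,103)),((566,399),(598,121))):
  p=onz('top',[g(a),g(b)],.055)[:,:2]; print('top marks',p.mean(0),np.linalg.norm(p[1]-p[0]))
s2,im=grab('top','top1'); H,S,V=hsv(im)
for a,c,r,b in blobs((H>105)&(H<125)&(S>150)&(V>80),500): print(onz('top',b,.02)[:,:2],onz('top',b,.02)[:,:2].mean(0))
rel(.667,-.0765,.12,173.1)
"
```

```text
marks [[ 0.5833 -0.0652]
 [ 0.729  -0.0831]] mid [ 0.6562 -0.0742]
pack mid [[ 0.5947 -0.0658]
 [ 0.7059 -0.0819]] [ 0.6503 -0.0739] 0.1123824504917464
top marks [0.6732 0.0723] 0.14463358162247736
top marks [ 0.6641 -0.0027] 0.1457075939221719
top marks [ 0.655  -0.0771] 0.14565495643354745
top marks [ 0.6461 -0.1517] 0.1461201576857265
[[ 0.3285 -0.1276]
 [ 0.475  -0.1356]
 [ 0.468  -0.3485]
 [ 0.3222 -0.3348]] [ 0.3984 -0.2366]
from [ 0.5901 -0.0292  0.249 ] psi 173.28 F [-1.5456 -0.0526  0.3019] w 0.0451 t 21.3
REL cm/deg [-8.14 -3.82 12.92] 0.18
```

View pics/top1.png

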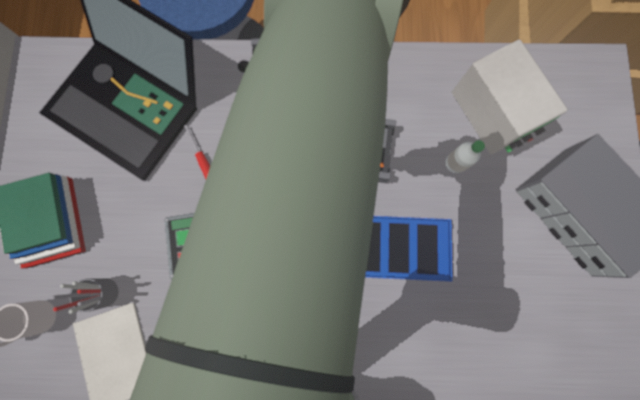

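The tray has already been shifted (its near edge in the top view is now at x≈0.325, before 0.35). I'll measure it again when I place. First pack: the bay at (0.673,0.0725).

```bash
python3 -c "
from h import *
rel(.673,.0725,.1,173.1)
"
```

```text
from [ 0.5901 -0.0292  0.249 ] psi 173.28 F [-1.5456 -0.0526  0.3019] w 0.0451 t 21.3
REL cm/deg [-6.99 11.05 14.94] 0.18
```

Call:
send_rows:
  commands: [-2,4,2,0,-4,8,5,0,-7,11,9,0,-7,11,13,0,-7,11,15,0,-7,11,15,0,-7,11,15,0,-7,11,15,0]
  hand: 6.2

```text
time: 22.1
ee_pos: [0.6744, 0.0721, 0.1021]
tcp_rot: [0.183, 3.128, 0.003]
contact_force: [0.1, -0.6, 0.6]
grip_width: 0.0622
```

```bash
python3 -c "
from h import *
st,im=grab('wrist','w17')
rel(.673,.0725,.002,173.1,st)
"
```

```text
from [0.6744 0.0721 0.1021] psi 173.29 F [ 0.1165 -0.589   0.5983] w 0.0622 t 22.1
REL cm/deg [ 0.22 -0.   10.  ] 0.19
```

View pics/w17.png

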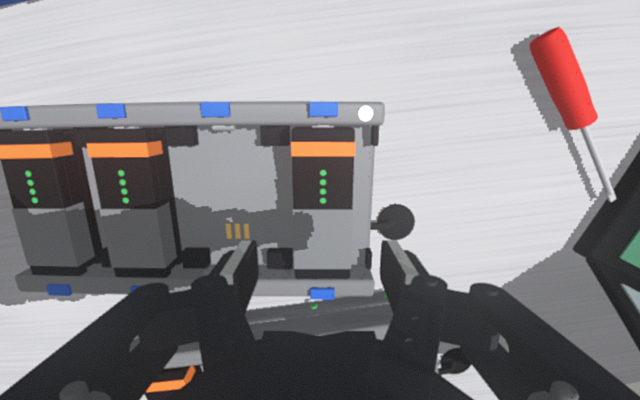

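The pack sits at columns 292–355, about 2–3 mm to the right of the jaw centre, so I correct for that and descend.

Call:
send_rows:
  commands: [0.2,0.2,2,0,0.2,0.2,4,0,0.2,0.2,6,0,0.2,0.2,7.5,0,0.2,0.2,8.5,0,0.2,0.2,9,0,0.2,0.2,9,0]

```text
time: 22.85
ee_pos: [0.6735, 0.0742, 0.012]
tcp_rot: [0.184, 3.128, 0.003]
contact_force: [-0.0, -0.5, -0.2]
grip_width: 0.0622
```

Call:
send_rows:
  commands: [0,0,0.3,0,0,0,0.6,0,0,0,0.8,0,0,0,0.9,0,0,0,0.9,0]

```text
time: 23.35
ee_pos: [0.6735, 0.0742, 0.003]
tcp_rot: [0.184, 3.128, 0.003]
contact_force: [-0.8, 0.4, 0.5]
grip_width: 0.0617
```

```bash
python3 -c "
from h import *
st,im=grab('wrist','w18')
rel(.673,.0725,.002,173.1,st)
"
```

```text
from [0.6735 0.0742 0.003 ] psi 173.27 F [-0.7898  0.3554  0.5261] w 0.0617 t 23.4
REL cm/deg [ 0.03 -0.18  0.1 ] 0.17
```

View pics/w18.png

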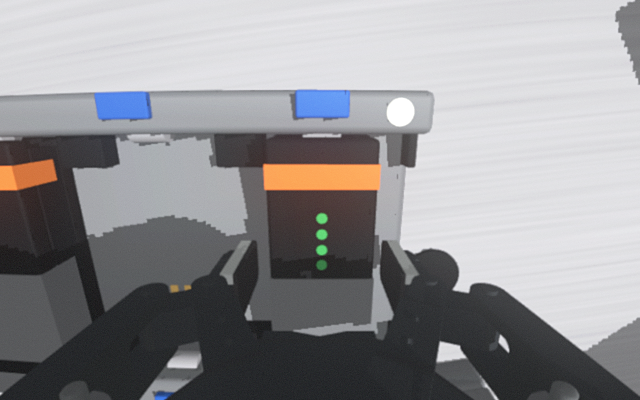

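Call:
send_rows:
  commands: [0,0,0,0,0,0,0,0,0,0,0,0,0,0,0,0,0,0,0,0,0,0,0,0,0,0,0,0]
  hand: 3.5
  grip_force: 100

```text
time: 24.1
ee_pos: [0.674, 0.0743, 0.0036]
tcp_rot: [0.184, 3.128, 0.003]
contact_force: [-0.7, 0.9, 4.4]
grip_width: 0.0434
```

Call:
send_rows:
  commands: [0,0,-0.5,0,0,0,-1,0,0,0,-1.5,0,0,0,-2,0,0,0,-2.5,0,0,0,-3,0,0,0,-3.5,0,0,0,-4,0,0,0,-4,0]

```text
time: 25.0
ee_pos: [0.6744, 0.0743, 0.0449]
tcp_rot: [0.184, 3.126, 0.003]
contact_force: [0.2, -0.3, -2.1]
grip_width: 0.0434
```

```bash
python3 -c "
from h import *
st,im=grab('wrist','w19')
rel(.673,.0725,.16,173.1,st)
"
```

```text
from [0.6744 0.0743 0.0449] psi 173.28 F [ 0.1603 -0.307  -2.1334] w 0.0434 t 25.0
REL cm/deg [ -0.    -0.16 -11.51] 0.18
```

View pics/w19.png

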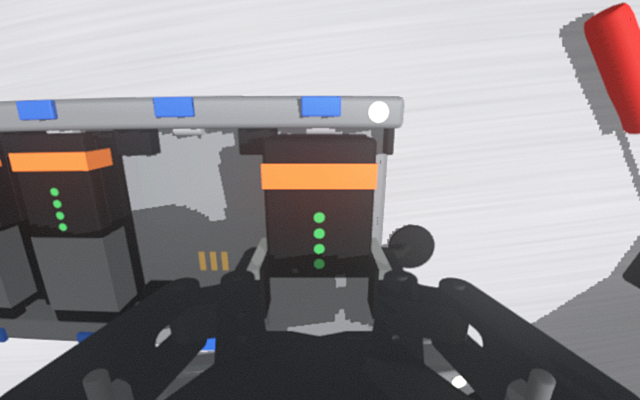

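The pack is out and held (43 mm). Next I measure the tray from the top and side cameras.

```bash
python3 -c "
from h import *
st,im=grab('top','top2')
s2,i2=grab('side','s2')
H,S,V=hsv(im)
for a,c,r,b in blobs((H>105)&(H<125)&(S>150)&(V>80),300): print(a,r,onz('top',b,.02)[:,:2],onz('top',b,.02)[:,:2].mean(0))
cv2.imwrite('pics/top2c.png',cv2.resize(im[190:300,330:490],None,fx=4.5,fy=4.5,interpolation=cv2.INTER_CUBIC)[:,:,::-1])
"
```

```text
689 ((379.9229431152344, 245.96633911132812), (54.629581451416016, 57.7842903137207), 1.7899105548858643) [[ 0.3315 -0.0929]
 [ 0.4742 -0.0974]
 [ 0.472  -0.2346]
 [ 0.3295 -0.2265]] [ 0.4018 -0.1629]
```

View pics/top2c.png

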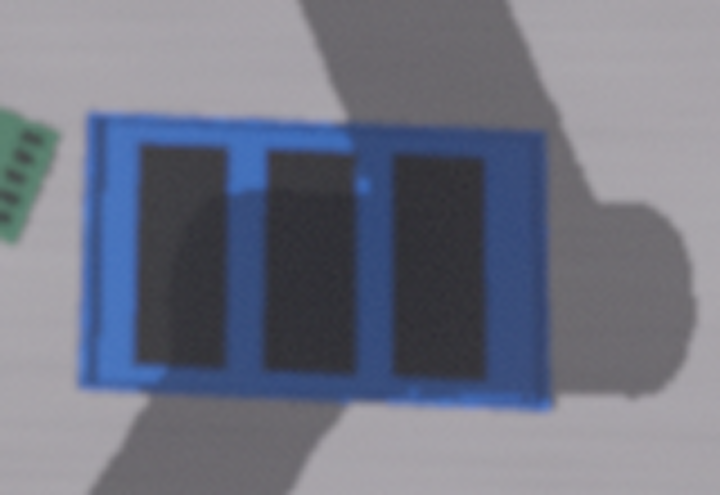

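View pics/s2.png

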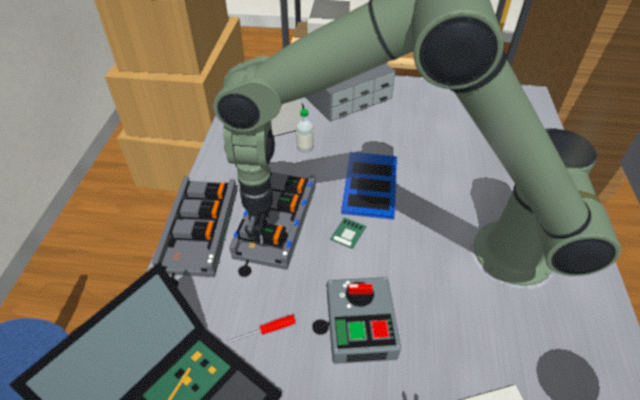

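```bash
python3 -c "
from h import *
g=lambda q:[330+q[0]/4.5-.4,190+q[1]/4.5-.4]
def o(pts,z): return onz('top',[g(p) for p in pts],z)[:,:2]
c=o([(90,113),(545,130),(552,408),(80,388)],.02); print('rim',c,c.mean(0),[np.linalg.norm(c[i]-c[(i+1)%4]) for i in range(4)])
ms=[]
for m in ([(138,146),(228,146),(224,368),(134,366)],[(267,150),(355,153),(353,373),(264,371)],[(394,156),(485,158),(485,380),(393,378)]):
  p=o(m,.004); ms.append(p.mean(0)); print('mat',p.mean(0),[np.linalg.norm(p[i]-p[(i+1)%4]).round(4) for i in range(4)])
d=ms[0]-ms[2]; print('yaw',np.degrees(np.arctan2(-d[0],d[1])),np.linalg.norm(d))
rel(ms[0][0],ms[0][1],.05,180)
"
```

```text
rim [[ 0.478  -0.0875]
 [ 0.4723 -0.3414]
 [ 0.3204 -0.3383]
 [ 0.3269 -0.0822]] [ 0.3994 -0.2124] [np.float64(0.25395723095250916), np.float64(0.15189560498338833), np.float64(0.2561382475202419), np.float64(0.15115268995222472)]
mat [ 0.4004 -0.1399] [np.float64(0.0511), np.float64(0.1239), np.float64(0.0499), np.float64(0.1227)]
mat [ 0.3986 -0.212 ] [np.float64(0.0498), np.float64(0.1226), np.float64(0.0493), np.float64(0.1232)]
mat [ 0.3963 -0.2844] [np.float64(0.0514), np.float64(0.1235), np.float64(0.0508), np.float64(0.1236)]
yaw -1.6290833632287545 0.14452468780268388
from [0.6735 0.0742 0.0436] psi 173.27 F [-1.5702 -0.5107 -2.1226] w 0.0433 t 25.1
REL cm/deg [ 24.61 -24.47  -0.91] -6.73
```

Tray centre (0.399,-0.212), yaw -1.6°, rim 254×152 mm: all sizes fit. I carry pack 1 to the mat at (0.396,-0.284).

```bash
python3 -c "
from h import *
rel(.3963,-.2844,.075,178.4)
"
```

```text
from [0.6735 0.0742 0.0436] psi 173.27 F [-1.5702 -0.5107 -2.1226] w 0.0433 t 25.1
REL cm/deg [ 23.3  -38.86  -3.43] -5.13
```

Call:
send_rows:
  commands: [0,0,-2,0,0,0,-3.5,0,2,-3.5,-3.5,-1,4.5,-7.5,-3.5,-2,7,-11.5,-3.5,-3,9.5,-15.5,-3.5,-4,12,-19.5,-3.5,-5,14,-23.5,-3.5,-5,16,-27.5,-3.5,-5,18.5,-31,-3.5,-5,21,-35,-3.5,-5,22.5,-37.5,-3.5,-5,23.3,-38.9,-3.5,-5,23.3,-38.9,-3.5,-5,23.3,-38.9,-3.5,-5]

```text
time: 26.65
ee_pos: [0.3966, -0.2851, 0.0761]
tcp_rot: [0.048, 3.132, 0.002]
contact_force: [0.0, 0.2, -2.6]
grip_width: 0.0435
```

```bash
python3 -c "
from h import *
st,im=grab('wrist','w20')
rel(.3963,-.2844,-.015,178.4,st)
"
```

```text
from [ 0.3966 -0.2851  0.0761] psi 178.23 F [ 0.0392  0.186  -2.5754] w 0.0435 t 26.6
REL cm/deg [0.12 0.05 9.11] -0.17
```

View pics/w20.png

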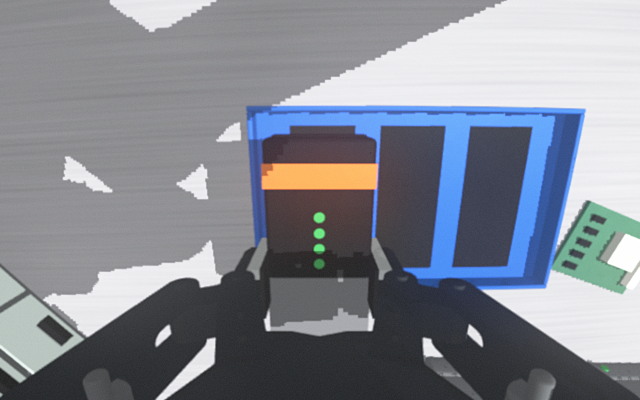

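The pack is aligned over the left mat (mat centre column 322, pack column 319). Lowering.

Call:
send_rows:
  commands: [0.1,0.1,3,0,0.1,0.1,6,0,0.1,0.1,8,0,0.1,0.1,8.5,0,0.1,0.1,8.7,0,0.1,0.1,8.8,0,0.1,0.1,8.9,0,0.1,0.1,8.9,0]

```text
time: 27.5
ee_pos: [0.3973, -0.2839, -0.0122]
tcp_rot: [0.046, 3.131, 0.001]
contact_force: [-0.2, 0.5, -0.9]
grip_width: 0.0435
```

Call:
send_rows:
  commands: [0,0,0.1,0,0,0,0.2,0,0,0,0.3,0,0,0,0.4,0,0,0,0.4,0]

```text
time: 28.0
ee_pos: [0.3971, -0.2838, -0.0164]
tcp_rot: [0.047, 3.131, 0.001]
contact_force: [-1.1, -0.2, -2.1]
grip_width: 0.0432
```

Call:
send_rows:
  commands: [0,0,0.05,0,0,0,0.1,0,0,0,0.15,0,0,0,0.15,0]

```text
time: 28.4
ee_pos: [0.3972, -0.2838, -0.0173]
tcp_rot: [0.047, 3.131, 0.001]
contact_force: [-1.0, 1.6, 6.4]
grip_width: 0.0433
```

The pack is on the tray floor (6 N). Release and lift.

Call:
send_rows:
  commands: [0,0,-0.1,0,0,0,-0.1,0,0,0,-0.1,0,0,0,-0.1,0,0,0,-0.1,0,0,0,-2,0,0,0,-4,0,0,0,-7,0,0,0,-11,0,0,0,-15,0,0,0,-18,0,0,0,-18,0]
  hand: 6.0

```text
time: 29.6
ee_pos: [0.3976, -0.286, 0.1669]
tcp_rot: [0.046, 3.125, -0.008]
contact_force: [0.6, -0.8, -1.0]
grip_width: 0.06
```

```bash
python3 -c "
from h import *
st,im=grab('wrist','w21')
rel(.6555,-.0755,.1,173.1,st)
rel(.6555,-.0755,.004,173.1,st)
"
```

```text
from [ 0.3976 -0.286   0.1669] psi 178.30 F [ 0.5931 -0.793  -1.035 ] w 0.0600 t 29.6
REL cm/deg [-25.05  21.84   7.  ] 5.2
from [ 0.3976 -0.286   0.1669] psi 178.30 F [ 0.5931 -0.793  -1.035 ] w 0.0600 t 29.6
REL cm/deg [-24.89  21.88  16.59] 5.2
```

View pics/w21.png

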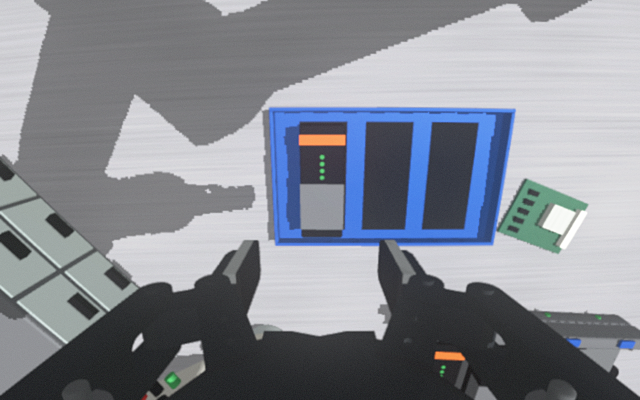

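Pack 1 lies on the left mat, at (322,180). Now the pack in the bay at (0.6555,-0.0755).

Call:
send_rows:
  commands: [-3.5,3,0,1,-7.5,6.5,0,2,-11,10,0,3,-14.5,13,0,4,-18,16,0,5,-21.5,19,2,5,-25,21.8,4,5,-25,21.8,7,5,-25,21.8,7,5,-25,21.8,7,5,-25,21.8,7,5]
  hand: 6.0

```text
time: 30.75
ee_pos: [0.6538, -0.0756, 0.0985]
tcp_rot: [0.185, 3.122, -0.004]
contact_force: [0.4, -0.1, 0.7]
grip_width: 0.0596
```

```bash
python3 -c "
from h import *
st,im=grab('wrist','w22')
H,S,V=hsv(im); m=(H>=5)&(H<20)&(S>150)&(V>90)
for a,c,r,b in blobs(m,80): print(a,c,onz('wrist',[c],.057,st)[0],r[2])
rel(.6555,-.0755,.004,173.1,st)
"
```

```text
1025 [219.6907 152.9873] [ 0.6009 -0.1407  0.057 ] 87.79740142822266
963 [321.6023 152.974 ] [ 0.6096 -0.0688  0.057 ] 90.0
242 [462.9091 370.4174] [0.82  0.037 0.057] 24.227745056152344
from [ 0.6538 -0.0756  0.0985] psi 173.23 F [ 0.4273 -0.1119  0.6697] w 0.0596 t 30.8
REL cm/deg [-0.03  0.05  9.46] 0.13
```

View pics/w22.png

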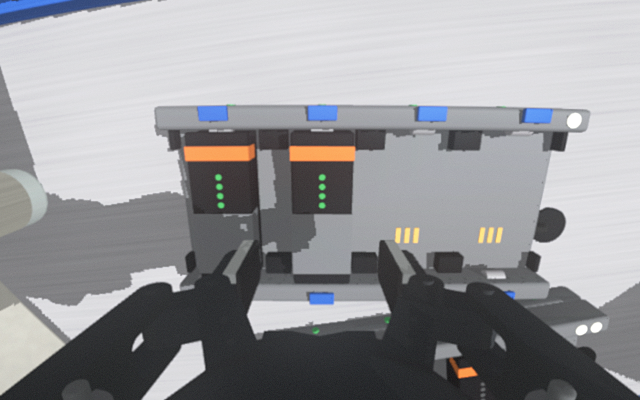

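Call:
send_rows:
  commands: [0,0.15,2,0,0,0.15,4,0,0,0.15,6,0,0,0.15,7.5,0,0,0.15,8.5,0,0,0.15,9,0,0,0.15,9.3,0,0,0.15,9.4,0,0,0.15,9.4,0]

```text
time: 31.7
ee_pos: [0.6563, -0.0747, 0.0056]
tcp_rot: [0.185, 3.12, -0.004]
contact_force: [0.1, -0.6, 0.9]
grip_width: 0.0596
```

Call:
send_rows:
  commands: [0,0,0,0,0,0,0,0,0,0,0,0,0,0,0,0,0,0,0,0,0,0,0,0,0,0,0,0]
  hand: 3.5
  grip_force: 100

```text
time: 32.4
ee_pos: [0.657, -0.0746, 0.0068]
tcp_rot: [0.184, 3.118, -0.004]
contact_force: [-1.7, 0.8, 6.5]
grip_width: 0.0429
```

Call:
send_rows:
  commands: [0,0,-0.5,0,0,0,-1,0,0,0,-1.5,0,0,0,-2,0,0,0,-2.5,0,0,0,-3,0,0,0,-3.5,0,0,0,-4,0,0,0,-4,0]

```text
time: 33.3
ee_pos: [0.657, -0.0747, 0.048]
tcp_rot: [0.184, 3.116, -0.004]
contact_force: [0.1, 0.1, -2.8]
grip_width: 0.0431
```

```bash
python3 -c "
from h import *
st,im=grab('wrist','w23')
st,t=grab('top','top3')
cv2.imwrite('pics/top3c.png',cv2.resize(t[190:300,330:490],None,fx=4.5,fy=4.5,interpolation=cv2.INTER_CUBIC)[:,:,::-1])
"
```

```text
(no output)
```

View pics/w23.png

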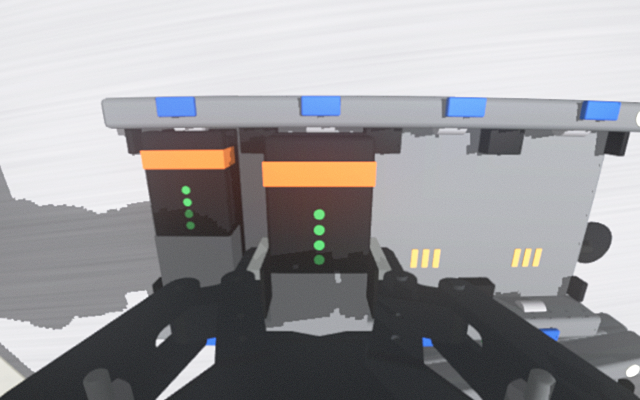

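View pics/top3c.png

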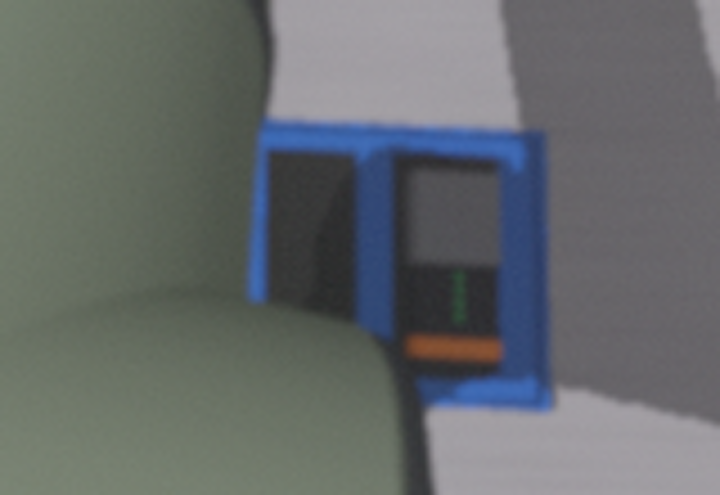

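The tray has not moved and pack 2 is held. It goes to the middle mat at (0.3986,-0.212).

```bash
python3 -c "
from h import *
rel(.3986,-.212,.075,178.4)
"
```

```text
from [ 0.6563 -0.0746  0.047 ] psi 173.23 F [-0.2813  0.4491 -2.364 ] w 0.0429 t 33.4
REL cm/deg [ 23.92 -16.69  -3.22] -5.17
```

Call:
send_rows:
  commands: [0,0,-2,0,0,0,-3.2,0,3,-2,-3.5,-1,6,-4,-3.5,-2,9,-6.2,-3.5,-3,12,-8.4,-3.5,-4,15,-10.5,-3.5,-5,18,-12.5,-3.5,-5,21,-14.5,-3.5,-5,23,-16,-3.5,-5,23.9,-16.7,-3.3,-5.2,23.9,-16.7,-3.3,-5.2,23.9,-16.7,-3.3,-5.2]

```text
time: 34.7
ee_pos: [0.3998, -0.2123, 0.0761]
tcp_rot: [0.043, 3.122, -0.006]
contact_force: [0.9, -0.7, -3.0]
grip_width: 0.0431
```

```bash
python3 -c "
from h import *
st,im=grab('wrist','w24')
rel(.3986,-.212,-.012,178.4,st)
"
```

```text
from [ 0.3998 -0.2123  0.0761] psi 178.43 F [ 0.896  -0.6939 -2.9968] w 0.0431 t 34.7
REL cm/deg [0.3  0.06 8.81] 0.03
```

View pics/w24.png

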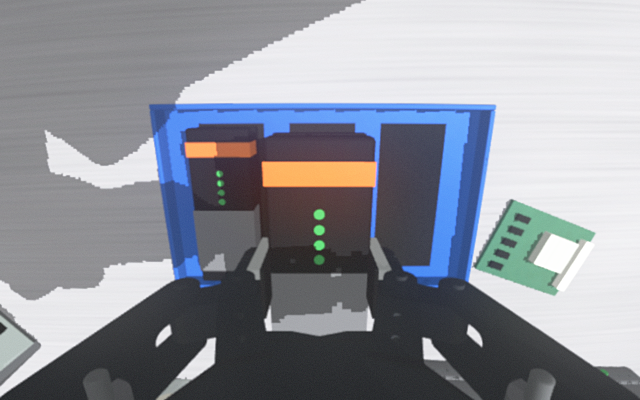

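Call:
send_rows:
  commands: [0.2,0.1,3,0,0.2,0.1,6,0,0.2,0.1,7.8,0,0.2,0.1,8.2,0,0.2,0.1,8.5,0,0.2,0.1,8.6,0,0.2,0.1,8.6,0]

```text
time: 35.45
ee_pos: [0.4006, -0.2119, -0.0092]
tcp_rot: [0.041, 3.12, -0.007]
contact_force: [0.1, -0.5, -3.1]
grip_width: 0.0433
```

Call:
send_rows:
  commands: [0,0,0.1,0,0,0,0.2,0,0,0,0.3,0,0,0,0.3,0]

```text
time: 35.85
ee_pos: [0.4006, -0.2119, -0.0121]
tcp_rot: [0.041, 3.12, -0.007]
contact_force: [0.5, -0.3, -2.8]
grip_width: 0.0428
```

Call:
send_rows:
  commands: [0,0,0.1,0,0,0,0.2,0,0,0,0.25,0,0,0,0.25,0]

```text
time: 36.25
ee_pos: [0.4007, -0.212, -0.0142]
tcp_rot: [0.041, 3.12, -0.007]
contact_force: [-0.9, 0.9, 5.9]
grip_width: 0.0428
```

Call:
send_rows:
  commands: [0,0,-0.1,0,0,0,-0.1,0,0,0,-0.1,0,0,0,-0.1,0,0,0,-0.1,0,0,0,-2,0,0,0,-4,0,0,0,-7,0,0,0,-11,0,0,0,-15,0,0,0,-18,0,0,0,-18,0]
  hand: 6.0

```text
time: 37.45
ee_pos: [0.3994, -0.2129, 0.1699]
tcp_rot: [0.041, 3.114, -0.015]
contact_force: [0.7, -1.0, -0.5]
grip_width: 0.0598
```

```bash
python3 -c "
from h import *
st,im=grab('wrist','w25')
rel(.6465,-.150,.1,173.1,st)
"
```

```text
from [ 0.3994 -0.2129  0.1699] psi 178.50 F [ 0.685  -1.0074 -0.482 ] w 0.0598 t 37.5
REL cm/deg [-24.34   7.     7.6 ] 5.4
```

View pics/w25.png

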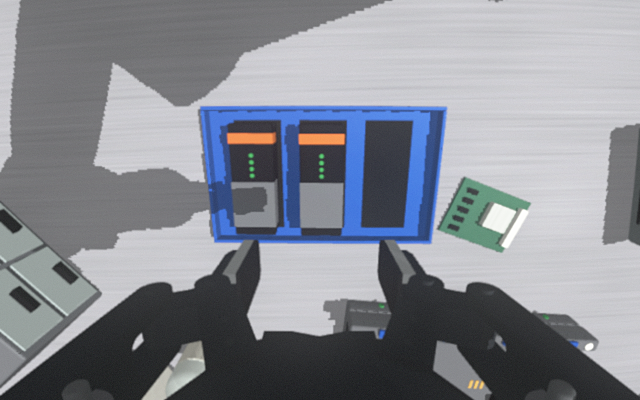

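Both packs lie on their mats. Third pack next, at about (0.6475,-0.1495).

Call:
send_rows:
  commands: [-4,1,0,1,-8,2,0,2,-12,3.5,0,3,-16,5,0,4,-20,6,2,5,-24.4,7,4,5.4,-24.4,7,7,5.4,-24.4,7,7.6,5.4,-24.4,7,7.6,5.4,-24.4,7,7.6,5.4]
  hand: 6.0

```text
time: 38.5
ee_pos: [0.6453, -0.1495, 0.0979]
tcp_rot: [0.189, 3.111, -0.01]
contact_force: [-0.6, 0.1, -0.3]
grip_width: 0.0601
```

```bash
python3 -c "
from h import *
st,im=grab('wrist','w26')
H,S,V=hsv(im); m=(H>=5)&(H<20)&(S>150)&(V>90)
for a,c,r,b in blobs(m,80): print(a,c,onz('wrist',[c],.057,st)[0],r[2])
rel(.6475,-.1495,.005,173.1,st)
"
```

```text
976 [320.5471 152.085 ] [ 0.6007 -0.1433  0.057 ] 90.0
289 [465.8097 379.526 ] [ 0.8246 -0.034   0.057 ] 14.534454345703125
from [ 0.6453 -0.1495  0.0979] psi 173.05 F [-0.6412  0.1323 -0.2985] w 0.0601 t 38.5
REL cm/deg [0.01 0.07 9.29] -0.05
```

View pics/w26.png

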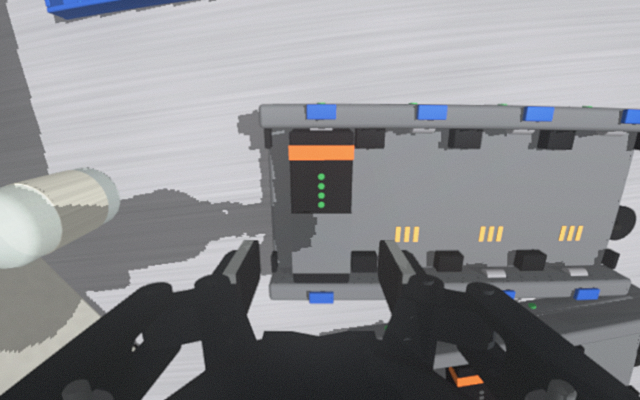

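Call:
send_rows:
  commands: [0,0.1,2,0,0,0.1,4,0,0,0.1,6,0,0,0.1,7.5,0,0,0.1,8.5,0,0,0.1,9,0,0,0.1,9.3,0,0,0.1,9.3,0]

```text
time: 39.35
ee_pos: [0.6487, -0.1496, 0.006]
tcp_rot: [0.189, 3.109, -0.011]
contact_force: [0.3, 0.3, -0.6]
grip_width: 0.0604
```

Call:
send_rows:
  commands: [0,0,0,0,0,0,0,0,0,0,0,0,0,0,0,0,0,0,0,0,0,0,0,0,0,0,0,0]
  hand: 3.5
  grip_force: 100

```text
time: 40.05
ee_pos: [0.6495, -0.1497, 0.0074]
tcp_rot: [0.189, 3.107, -0.011]
contact_force: [-1.9, 1.5, 5.6]
grip_width: 0.0431
```

Call:
send_rows:
  commands: [0,0,-0.5,0,0,0,-1,0,0,0,-1.5,0,0,0,-2,0,0,0,-2.5,0,0,0,-3,0,0,0,-3.5,0,0,0,-4,0,0,0,-4,0]

```text
time: 40.95
ee_pos: [0.649, -0.1496, 0.0485]
tcp_rot: [0.189, 3.105, -0.012]
contact_force: [0.3, 0.5, -2.8]
grip_width: 0.0431
```

```bash
python3 -c "
from h import *
st,im=grab('wrist','w27')
rel(.4004,-.1399,.075,178.4)
"
```

```text
from [ 0.6487 -0.1495  0.048 ] psi 173.05 F [-0.4484  0.6249 -3.5108] w 0.0427 t 41.0
REL cm/deg [24.67 -2.07 -3.44] -5.35
```

View pics/w27.png

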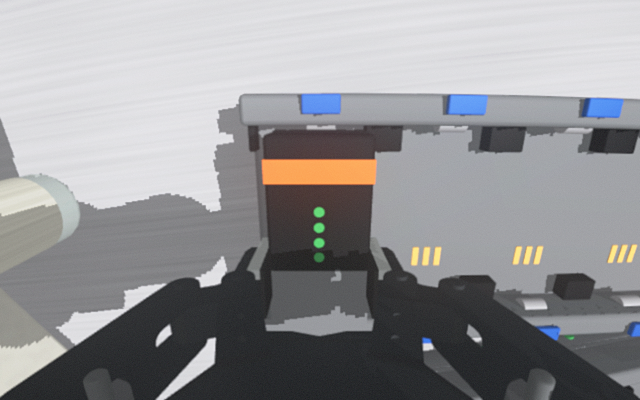

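Call:
send_rows:
  commands: [0,0,-2,0,0,0,-3.4,0,3,0,-3.5,-1,6.5,-0.5,-3.5,-2,10,-1,-3.5,-3,13.5,-1,-3.5,-4,17,-1.5,-3.5,-5,20.5,-2,-3.5,-5.3,23,-2,-3.5,-5.3,24.7,-2,-3.5,-5.3,24.7,-2,-3.5,-5.3,24.7,-2,-3.5,-5.3]

```text
time: 42.2
ee_pos: [0.4013, -0.1398, 0.0763]
tcp_rot: [0.045, 3.11, -0.015]
contact_force: [0.6, -0.3, -2.2]
grip_width: 0.0427
```

```bash
python3 -c "
from h import *
st,im=grab('wrist','w28')
rel(.4004,-.1399,-.012,178.4,st)
"
```

```text
from [ 0.4013 -0.1398  0.0763] psi 178.34 F [ 0.5787 -0.2591 -2.1938] w 0.0427 t 42.2
REL cm/deg [0.37 0.07 8.83] -0.06
```

View pics/w28.png

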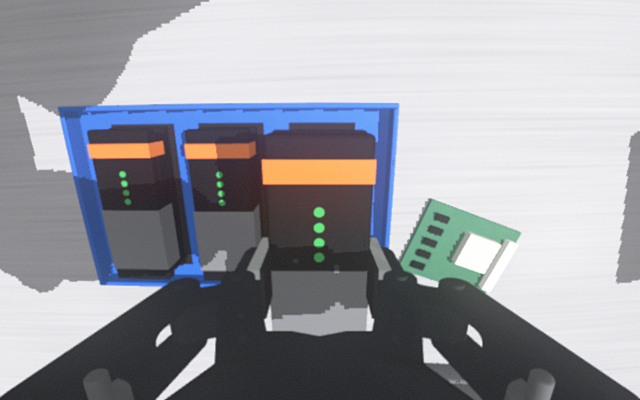

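Call:
send_rows:
  commands: [0.3,0.1,3,0,0.3,0.1,6,0,0.3,0.1,7.8,0,0.3,0.1,8.2,0,0.3,0.1,8.5,0,0.3,0.1,8.8,0,0.3,0.1,8.8,0]

```text
time: 42.95
ee_pos: [0.4026, -0.1402, -0.0112]
tcp_rot: [0.044, 3.108, -0.017]
contact_force: [-0.8, -0.4, -2.6]
grip_width: 0.0428
```

Call:
send_rows:
  commands: [0,0,0.1,0,0,0,0.15,0,0,0,0.2,0,0,0,0.2,0]

```text
time: 43.35
ee_pos: [0.4027, -0.1403, -0.0131]
tcp_rot: [0.045, 3.108, -0.017]
contact_force: [0.5, -0.1, -3.5]
grip_width: 0.0431
```

Call:
send_rows:
  commands: [0,0,0.05,0,0,0,0.1,0,0,0,0.15,0,0,0,0.15,0]

```text
time: 43.75
ee_pos: [0.4028, -0.1403, -0.0136]
tcp_rot: [0.045, 3.107, -0.017]
contact_force: [-4.0, 1.1, 14.3]
grip_width: 0.0428
```

Call:
send_rows:
  commands: [0,0,-0.1,0,0,0,-0.1,0,0,0,-0.1,0,0,0,-0.1,0,0,0,-0.1,0,0,0,-2,0,0,0,-4,0,0,0,-7,0,0,0,-11,0,0,0,-15,0,0,0,-20,0,0,0,-20,0,0,0,-20,0]
  hand: 6.0

```text
time: 45.05
ee_pos: [0.3969, -0.1385, 0.1873]
tcp_rot: [0.044, 3.105, -0.019]
contact_force: [-0.4, -0.2, 0.0]
grip_width: 0.0597
```

```bash
python3 -c "
from h import *
st,im=grab('wrist','w29')
rel(.408,.2135,.16,189.5,st)
"
```

```text
from [ 0.3969 -0.1385  0.1873] psi 178.38 F [-0.4356 -0.2237  0.0291] w 0.0597 t 45.0
REL cm/deg [-0.01 35.25  2.32] -11.12
```

View pics/w29.png

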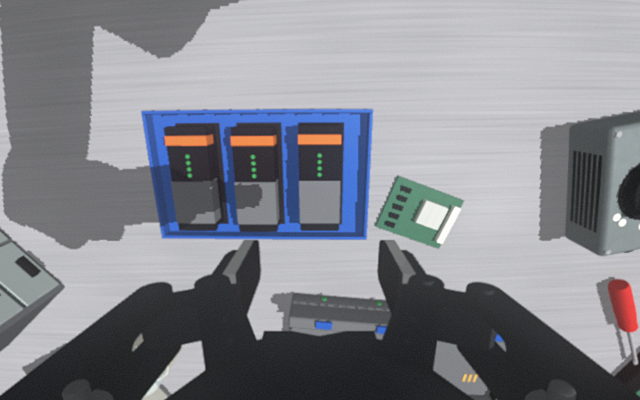

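All three packs lie side by side on the mats. Now back to the switch.

Call:
send_rows:
  commands: [0,4,0,-1,0,8,0,-2,0,13,0,-4,0,18,0,-5,0,23,0,-7,0,28,1,-9,0,32,2,-9,0,35,2.5,-9,0,35,2.5,-9,0,35,2.5,-9,0,35,2.5,-9]
  hand: 4.5

```text
time: 46.2
ee_pos: [0.406, 0.2106, 0.1564]
tcp_rot: [-0.198, 3.104, -0.023]
contact_force: [-0.8, 0.2, 0.8]
grip_width: 0.045
```

```bash
python3 -c "
from h import *
st,im=grab('wrist','w30')
H,S,V=hsv(im); m=((H<6)|(H>174))&(S>150)&(V>60)
for a,c,r,b in blobs(m,100): print(a,c,r,onz('wrist',b,.097,st)[:,:2].mean(0))
rel(.410,.2135,.048,187.3,st)
st,t=grab('top','top4')
cv2.imwrite('pics/top4c.png',cv2.resize(t[190:300,330:490],None,fx=4.5,fy=4.5,interpolation=cv2.INTER_CUBIC)[:,:,::-1])
"
```

```text
1667 [428.3023 157.3845] ((428.4983825683594, 157.46005249023438), (37.41008377075195, 46.44286346435547), 87.70938873291016) [0.3573 0.2884]
988 [323.7955 202.7196] ((323.6618957519531, 206.0386505126953), (17.506895065307617, 68.16761779785156), 1.3322198390960693) [0.4076 0.2137]
512 [633.0117 267.0039] ((632.7296752929688, 267.1216125488281), (15.617903709411621, 71.34915924072266), 9.462322235107422) [0.4289 0.4988]
472 [357.2352 318.7225] ((356.71917724609375, 318.9178466796875), (30.781822204589844, 18.96066665649414), 69.44395446777344) [0.5109 0.2582]
from [0.406  0.2106 0.1564] psi -172.68 F [-0.8369  0.1912  0.8421] w 0.0450 t 46.2
REL cm/deg [-0.1   0.42 10.84] 0.02
```

View pics/w30.png

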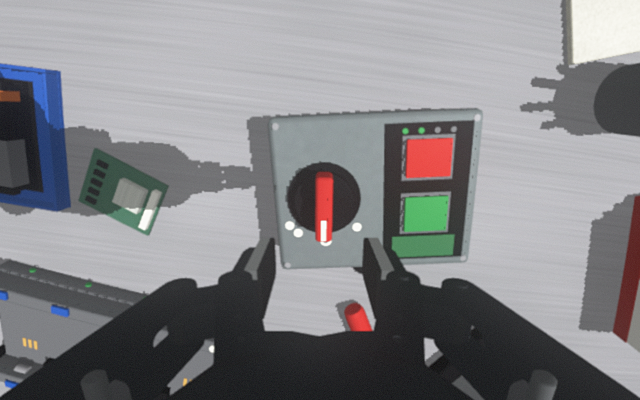

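View pics/top4c.png

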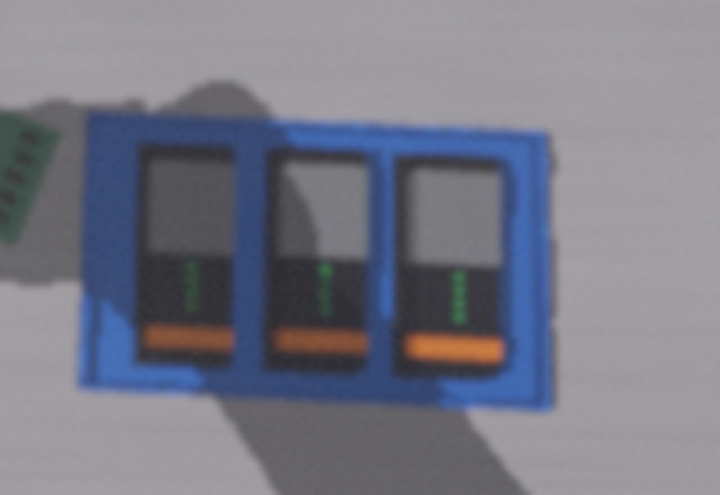

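The packs sit centred in the tray with wall gap all round, and the switch is still at OFF. I descend, grip the bar, and turn to the two-dot stop.

Call:
send_rows:
  commands: [-0.1,0.4,2,0,-0.1,0.4,5,0,-0.1,0.4,8,0,-0.1,0.4,10,0,-0.1,0.4,10.8,0,-0.1,0.4,10.8,0,-0.1,0.4,10.8,0]

```text
time: 47.0
ee_pos: [0.4116, 0.2132, 0.05]
tcp_rot: [-0.195, 3.102, -0.021]
contact_force: [-0.1, 0.6, 0.9]
grip_width: 0.0452
```

Call:
send_rows:
  commands: [0,0,0,0,0,0,0,0,0,0,0,0,0,0,0,0,0,0,0,0,0,0,0,0,0,0,0,0]
  hand: 0.8
  grip_force: 40

```text
time: 47.7
ee_pos: [0.4125, 0.2138, 0.0512]
tcp_rot: [-0.195, 3.1, -0.02]
contact_force: [-1.2, 0.0, 4.6]
grip_width: 0.0128
```

Call:
send_rows:
  commands: [0,0,0,5,0,0,0,10,0,0,0,15,0,0,0,20,0,0,0,25,0,0,0,30,0,0,0,35,0,0,0,40,0,0,0,44,0,0,0,46,0,0,0,47,0,0,0,47]

```text
time: 48.9
ee_pos: [0.4123, 0.2137, 0.0513]
tcp_rot: [1.053, 2.92, 0.003]
contact_force: [1.0, -1.2, -1.2]
grip_width: 0.0131
```

```bash
python3 -c "
from h import *
st,im=grab('wrist','w31'); print(psi(st),st['ft_torque'],st['contact_force'])
"
```

```text
140.3231220683568 [-0.3992  0.287   1.2988] [ 1.0023 -1.242  -1.1791]
```

View pics/w31.png

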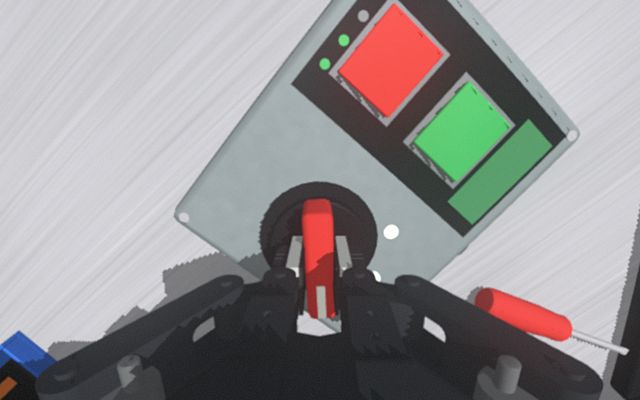

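The torque about z is 1.3 N m at a tool angle of 140°, so it is at the stop. Release and lift.

Call:
send_rows:
  commands: [0,0,0,-1,0,0,0,-1,0,0,0,-1,0,0,0,-1,0,0,0,-1,0,0,-2,-1,0,0,-5,-1,0,0,-9,-1,0,0,-14,-1,0,0,-16,-1,0,0,-16,-1,0,0,-16,-1]
  hand: 4.5

```text
time: 50.15
ee_pos: [0.4064, 0.2154, 0.211]
tcp_rot: [1.028, 2.928, 0.003]
contact_force: [-0.2, 0.4, -0.6]
grip_width: 0.0448
```

```bash
python3 -c "
from h import *
st,im=grab('wrist','w32')
H,S,V=hsv(im); m=(H>45)&(H<80)&(S>120)&(V>120)
for a,c,r,b in blobs(m,100): print('green',a,c,onz('wrist',[c],.0645,st)[0],onz('wrist',b,.0645,st)[:,:2].mean(0))
m=((H<6)|(H>174))&(S>150)&(V>60)
for a,c,r,b in blobs(m,100): print('red',a,c,r[2],onz('wrist',b,.0645,st)[:,:2].mean(0))
rel(.4115,.3085,.06,189.5,st)
"
```

```text
green 1182 [391.0702 127.9594] [0.4115 0.3097 0.0645] [0.4117 0.3095]
red 641 [623.8986  16.6817] 47.81555938720703 [0.4691 0.5644]
red 1344 [354.7932  92.8445] 42.709388732910156 [0.3603 0.3006]
red 668 [318.8353 184.4057] 87.27368927001953 [0.4154 0.2106]
red 925 [447.5405 244.7697] 23.498565673828125 [0.5662 0.2866]
from [0.4064 0.2154 0.211 ] psi 141.31 F [-0.2424  0.3982 -0.5547] w 0.0448 t 50.1
REL cm/deg [ 5.95  7.36 15.  ] -48.19
```

View pics/w32.png

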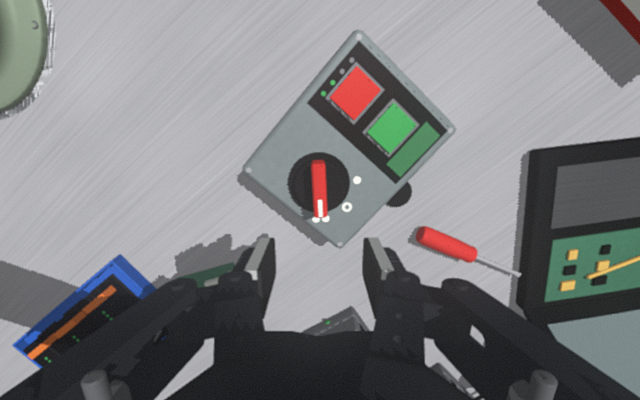

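The pointer is at the two dots and START is at (0.4115,0.309). I shut the jaws and go above it.

Call:
send_rows:
  commands: [1,1,0,-8,2,2,0,-16,3,4,0,-24,4,5.5,0,-32,6,7.4,2,-40,6,7.4,5,-48,6,7.4,9,-48,6,7.4,13,-48,6,7.4,14.5,-48,6,7.4,14.5,-48]
  hand: 0

```text
time: 51.2
ee_pos: [0.4066, 0.3066, 0.0597]
tcp_rot: [-0.253, 3.105, -0.028]
contact_force: [-1.1, 0.5, 0.0]
grip_width: 0.0003
```

```bash
python3 -c "
from h import *
st,im=grab('wrist','w33')
rel(.4115,.309,.0385,189.5,st)
"
```

```text
from [0.4066 0.3066 0.0597] psi -170.67 F [-1.1412  0.4857  0.0373] w 0.0003 t 51.2
REL cm/deg [-0.47  0.2   2.13] -0.17
```

View pics/w33.png

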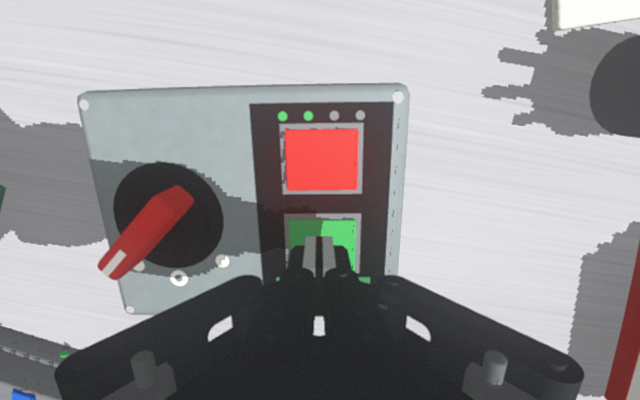

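Call:
send_rows:
  commands: [-0.4,0.1,0.7,0,-0.4,0.1,1.4,0,-0.4,0.1,1.8,0,-0.4,0.1,2.0,0,-0.4,0.1,2.0,0]

```text
time: 51.75
ee_pos: [0.4124, 0.3088, 0.0418]
tcp_rot: [-0.253, 3.103, -0.026]
contact_force: [-0.3, -0.5, -0.9]
grip_width: 0.0001
```

Call:
send_rows:
  commands: [0,0,0.05,0,0,0,0.1,0,0,0,0.15,0,0,0,0.15,0]

```text
time: 52.15
ee_pos: [0.4125, 0.3088, 0.0403]
tcp_rot: [-0.253, 3.102, -0.025]
contact_force: [-0.1, -0.6, -0.5]
grip_width: 0.0001
```

Call:
send_rows:
  commands: [0,0,0.05,0,0,0,0.1,0,0,0,0.1,0]

```text
time: 52.45
ee_pos: [0.4125, 0.3088, 0.0393]
tcp_rot: [-0.253, 3.103, -0.026]
contact_force: [0.4, -0.9, 0.0]
grip_width: 0.0
```

Call:
send_rows:
  commands: [0,0,0.05,0,0,0,0.1,0,0,0,0.15,0,0,0,0.15,0]

```text
time: 52.85
ee_pos: [0.4125, 0.3088, 0.0377]
tcp_rot: [-0.253, 3.103, -0.026]
contact_force: [-0.2, -0.7, 0.3]
grip_width: -0.0002
```

Call:
send_rows:
  commands: [0,0,0.05,0,0,0,0.1,0,0,0,0.1,0]

```text
time: 53.15
ee_pos: [0.4126, 0.3088, 0.037]
tcp_rot: [-0.253, 3.102, -0.025]
contact_force: [-1.4, -0.2, 3.8]
grip_width: 0.0002
```

Call:
send_rows:
  commands: [0,0,0.05,0,0,0,0.1,0,0,0,0.1,0]

```text
time: 53.45
ee_pos: [0.4126, 0.3088, 0.0363]
tcp_rot: [-0.253, 3.102, -0.025]
contact_force: [-1.3, -2.1, 6.5]
grip_width: -0.0001
```

Call:
send_rows:
  commands: [0,0,0.05,0,0,0,0.1,0,0,0,0.15,0,0,0,0.15,0,0,0,0.15,0,0,0,0.15,0,0,0,0.15,0]

```text
time: 54.15
ee_pos: [0.4126, 0.3088, 0.0361]
tcp_rot: [-0.253, 3.102, -0.025]
contact_force: [-5.0, -2.4, 15.4]
grip_width: 0.0001
```

START held at up to 15 N, over 0.4 s above 6 N. I hold a little longer, then lift away and check everything.

Call:
send_rows:
  commands: [0,0,0.1,0,0,0,0.15,0,0,0,0.15,0,0,0,0.15,0,0,0,0.15,0]

```text
time: 54.65
ee_pos: [0.4127, 0.3089, 0.0361]
tcp_rot: [-0.253, 3.101, -0.025]
contact_force: [-4.1, -2.8, 17.5]
grip_width: -0.0005
```

Call:
send_rows:
  commands: [0,0,-2,0,0,0,-6,0,0,0,-10,0,0,0,-15,0,0,0,-18,0,0,0,-18,0,0,0,-18,0]

```text
time: 55.35
ee_pos: [0.4074, 0.3115, 0.2162]
tcp_rot: [-0.253, 3.1, -0.024]
contact_force: [-0.6, 0.3, -0.8]
grip_width: -0.0002
```

```bash
python3 -c "
from h import *
st,im=grab('wrist','w34')
print(st['ee_pos'],st['contact_force'],st['time'])
st,t=grab('top','top5')
st,t=grab('side','s5')
cv2.imwrite('pics/s5c.png',cv2.resize(t[130:380,220:440],None,fx=2.4,fy=2.4,interpolation=cv2.INTER_CUBIC)[:,:,::-1])
"
```

```text
[0.4074 0.3115 0.2162] [-0.6337  0.2557 -0.7653] 55.35
```

View pics/w34.png

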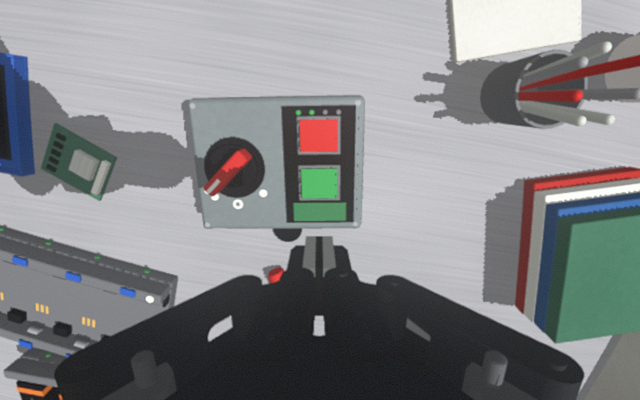

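View pics/top5.png

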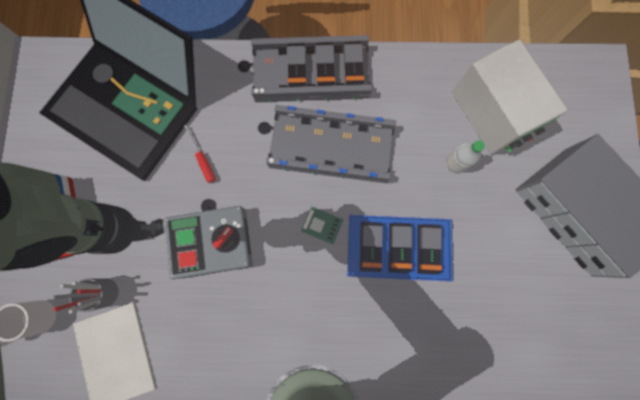

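View pics/s5c.png

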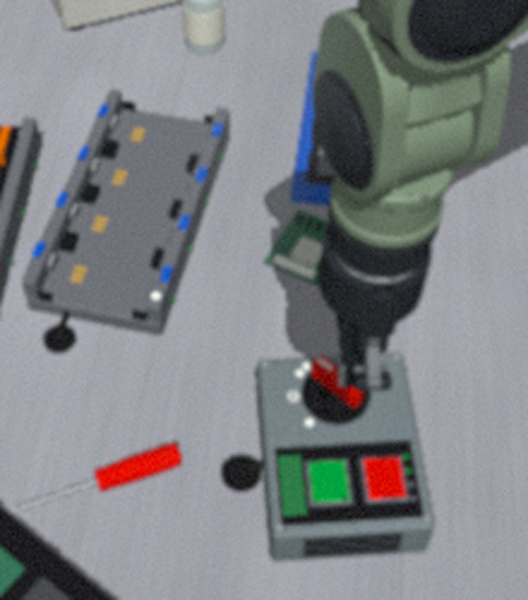

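The top view shows the dock empty, three packs on the tray's mats, and the bottle, screwdriver and board in place. Last, a numeric check of the switch angle and the packs.

```bash
python3 - <<'E'
from h import *
st=get_state()
im=cv2.imread('pics/w34.png')[:,:,::-1].copy(); H,S,V=hsv(im)
m=((H<6)|(H>174))&(S>150)&(V>60); m[:130]=0; m[215:]=0; m[:,:195]=0; m[:,265:]=0
cn=max(cv2.findContours(m.astype(np.uint8),0,1)[0],key=cv2.contourArea); 
ys,xs=np.nonzero(m); p=onz('wrist',np.c_[xs,ys],.09,st)[:,:2]; u=np.linalg.svd(p-p.mean(0))[2][0]; print('bar ang',np.degrees(np.arctan(u[1]/u[0])),'charger 9.5 -> sel rad',np.arctan(u[1]/u[0])-np.radians(9.5))
im=cv2.imread('pics/top5.png')[:,:,::-1].copy(); H,S,V=hsv(im)
for a,c,r,b in blobs((H>105)&(H<125)&(S>150)&(V>80),500):
    q=onz('top',b,.02)[:,:2]; t=q.mean(0); print('tray',t)
for a,c,r,b in blobs((H>=5)&(H<20)&(S>130)&(V>70),25):
    P=onz('top',[c],.036)[0,:2]
    if P[0]<.5 and P[1]<0: print('pack band',P,'-> centre',P+[.0455,-.0013],'rel tray',P+[.0455,-.0013]-t)
E
```

```text
bar ang -37.08185883658363 charger 9.5 -> sel rad -0.8130068083975995
tray [ 0.3986 -0.2348]
pack band [ 0.355  -0.1381] -> centre [ 0.4005 -0.1394] rel tray [0.0019 0.0954]
pack band [ 0.3542 -0.212 ] -> centre [ 0.3997 -0.2133] rel tray [0.0011 0.0216]
pack band [ 0.3516 -0.2813] -> centre [ 0.3971 -0.2826] rel tray [-0.0015 -0.0477]
```

```bash
python3 -c "
from bench import *
print(close_job())"
```

```text
the job is handed in; nothing more can be done
None
```

I did every step in the order asked and handed the job in at about 55 s of the 210 s allowed; the hand-in gives no verdict.

**What was done**
- **STOP:** pressed with 9–19 N for over 1 s, well under the 40 N limit.
- **Switch to OFF:** turned to OFF and released there. It showed about 2° from the ring and stayed there while I moved the packs.
- **Packs:** I pulled all three packs present out of the near dock and laid them on the tray's three mats. The tray had been knocked aside before the first pack, so I measured it again first.
- **Switch to bank two and START:** turned to the two-dot stop, then START pressed at 15–17 N for about 1 s.

**Last checks**
- **Switch:** measures -0.81 rad, at the bank-two stop.
- **Packs:** they lie flat on the mats, about 2 mm or less off the tray's centre line across x.
- **Scene:** the near dock is empty. The bottle, screwdriver and board look unmoved, and the gripper is clear of everything.

**What disagreed**
- **Finger tips:** they touched the keys about 27 mm above the reported TCP, so I corrected the working heights by contact. I went 28 mm below the expected contact height before finding this.
- **Tray centre:** the final colour mask put it about 20 mm off in y from my earlier measurement. In the pictures the tray stands where it did before, so I took the mask to be cut short by shadow. I did not measure it a second way.

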